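# Turn the whisky-cube box over onto its tray lid

## Robot

A 7-joint arm with a two-finger parallel gripper is mounted at the origin on the work surface. World frame = base frame: x ahead of the robot, y to its left, z up, the work surface at z = 0. Lengths are in m, angles in rad, forces in N, time in s.
With the tool pointing down it reaches from about 0.35 to 0.9 m from the base axis. Payload 8.1 kg.
Tool frame: the origin (TCP) lies on the centre line of the jaws, within the pads' length; the fingertips stand 19 mm ahead of it and the grasp point (between the pads) is the TCP; z points along the fingers, y is the direction in which the jaws open and shut (so a half turn about z gives the same grasp; the last joint's range is limited). The gripper opens to 92 mm and grips with 3 to 60 N. Pads are 19 mm wide; open, the fingers measure 130 mm over their backs; the gripper's body (75 mm by 190 mm) begins 47 mm behind the grasp point.
Start: joints at [-1.285, 0.434, 0.025, 1.573, -0.012, 1.134, -0.075], TCP at [0.237, 0.578, 0.246] pointing down, gripper open.
Joint ranges: [-2.62, 2.62], [-0.44, 2.09], [-1.27, 1.32], [0.08, 2.57], [-1.32, 4.46], [0.12, 2], [-2.74, 2.74]. Speed limits (rad/s): [2.22, 2.22, 3.01, 3.01, 3.14, 3.14, 3.14].

## Interface

Orientations are given as a rotation vector (axis times angle).
In Python, from cell import monitor, imaging, workorder, outline_of gives the robot as it stands.
- The arm moves only by the tool move_arm, never from a script. Its argument "series" is a list of rows, each a list of 6 numbers: the shift along the world's x, y, z in cm, then the turn, a rotation vector about the world's x, y, z in degrees. A call has 1 to 8 rows; each row shifts and turns the commanded pose from where the row before left it; what a row does not reach is not made up. A row lasts 1/10 s, in which the tool goes at most 50 mm and 8.59 degrees, less where a joint would pass 70% of its speed; a pose out of reach is approached as far as the arm can. A call with a gripper value outside its range is refused whole. "grip" is the opening, from 0 (shut) to 1 (fully open), set as the call begins (left out, the last holds). The fingers move at their own pace and stop on an object; "force" is the grip in N (left out, the last holds). Time passes only in rows, so rows that do not move let the fingers close. It gives the time, the measured TCP pose, the force and the opening at its end, in the units of the state.
- monitor.observe(): the state, without advancing time (a new reading comes with each control period).
- imaging.get_image(name): name is "side" or "top"; returns a dict with "color" (400x640x3 uint8, red, green, blue), "fx", "fy", "cx", "cy" (pixels), "rvec" (rotation vector, rad) and "tvec" (3), from world to camera coordinates, as OpenCV has them. Camera axes: x right, y down, z forward; pixel columns grow to the right and rows downward; lengths in m; the calibration is good to about 2 mm. A picture is of the moment at which its call begins. There is no depth.
- workorder.sign_off(): hands the job in, once; it reports no verdict.
Trained networks look in the newest picture that a camera, given by its name, has taken for a name from the list of things; names that differ only in an ending like _2 or _b are one class to them, and where a whole thing is asked for, a point or a joint stands for the part that bears it (a point fixed in the world has none). Each returns a list of dicts, best first, with "p" (0 to 1); they miss things now and then, are a little off and sometimes report something else, mostly with a low value. They report only what shows in the picture. A call takes as long as a camera call. They do not tell look-alikes from the thing itself.
- outline_of(camera, thing): "mask" (400x640 bool, what is visible of it) and "rect" ([left, top, width, height] in pixels, round what is visible of it).
The state is a dict: "clock": time; "joints": joint angles; "dq": joint speeds; "joint_efforts": joint torques, N m; "position": TCP position; "ee_rot": TCP orientation; "force": force on the tool from outside, world axes, zero at the start; "ft_torque": the same for the moment, N m; "width": opening from 0.0 (shut) to 1.0 (fully open).
Only numpy, scipy, OpenCV 4.12 (cv2) and the standard library are available. Lean on these libraries where they do the work, as an engineer would, in place of code of your own. Each camera call takes 0.05 s, during which the arm holds its last target. There are 200 camera calls.

## Task

Serve the steel whisky cubes: the closed box leans on its brass rest, and its loose lid is also the serving tray. Turn the box upside down with the lid pinched shut all the way so that no cube can get out, set it down gently in the middle of the round marble slab standing flat on its lid, and let go of it. Leave the decanter, the shaker and the dish as they stand.

Things in the scene. Friction and masses are not known exactly. Their poses are not given: they have to be found in the camera images.
- box: Square walnut box, 90 x 90 mm, 44 mm high (48 with lid), 0.3 kg or so. Origin: centre of its underside; z points out through the mouth to the lid. It starts leaning on the rest: z points up and away from the robot, 50 degrees from vertical; x points down to the lip that carries it, 40 degrees from vertical; y is level. Held still there only by its weight.
- box_pinch (a point): Point inside the closed box midway between lid and underside, 20 mm in from its upper edge: box frame (-25, 0, 24) mm. The 48 mm thick closed box can be pinched here between lid and underside, by fingers running along box +x (40 degrees off straight down) and closing along box z. The upper 35 mm of the underside are clear of the rest.
- lid: Loose steel tray lid, 0.12 kg: plate 100 x 100 x 4 mm, 10 mm deep skirt fitting over the box with 2 mm play. Only weight or a squeeze keeps it on; upside down it needs 15 to 25 N of pinch, pads 30 to 45 mm in from the edge. Origin: centre of the plate's inner face, on the box's rim (44 mm from the box origin, starting about 2 mm along box +x); z points outward, away from the box.
- cube1: One of three 25 mm steel cubes, about 50 g each, loose inside the closed box and not visible. Origin: centre of its underside as built.
- cube2: Second cube, as cube1.
- cube3: Third cube, as cube1.
- rest: Fixed brass rest: base plate 130 x 110 x 8 mm, origin on the work surface, z up, x away from the robot side, in the direction to which the lid faces. The box origin starts 80 mm straight above. Two back strips, 62 mm apart, run under the lower 60 mm of the box's underside, and a lip under its lower side reaches 30 mm towards the lid.
- slab: Fixed round marble slab, 240 mm across and 18 mm thick, lying on the surface. Origin: centre of its underside. A box held lid-down at a slant, touched down on the lid edge away from the fingers and eased open, leans on the lower finger and lies flat once that finger is drawn out.
- decanter: Glass decanter with ball stopper, 92 mm across, 239 mm high, standing; origin at the centre of its foot. Leave alone.
- shaker: Stainless cocktail shaker, 88 mm across, 215 mm high, standing; origin at the centre of its foot. Leave alone.
- dish: Black round ashtray-shaped dish, 116 mm across, 34 mm high; origin at the centre of its foot. Leave alone.
Mind the look-alikes: they are no part of the job. What is meant by the rest is not pink or turquoise, and is the larger of those in its own colour.

How it is judged:
On the way, in this order (a step that is already met when the one before it is completed fails the run):
1. the box is lifted off its rest with the lid pinched (distance of box from where it was at the start of the episode above 0.04 m and contact force between the fingers and lid above 0.5 N and contact force between box and rest below 0.1 N), for 0.1 s.
2. the box is turned over, lid still shut (angle between box's own z axis and vertical above 1.95 rad and z of lid in the frame of box between 0.04 and 0.048 m), for 0.1 s.
At the end, for the whole second after the job is handed in: The closed box stands upside down and flat (within 0.1 rad) on its lid on the slab, the lid's centre within 50 mm of the slab's centre, lid shut (inner face within 4 mm of the rim), the three cubes inside, everything at rest and released (angle between each of box, lid's own z axis and vertical above 3.04 rad and z of lid in the frame of box between 0.04 and 0.048 m and horizontal distance between lid and slab below 0.05 m and height (world z) of lid between 0.018 and 0.027 m and distance between each of cube1, cube2, cube3 and lid below 0.075 m and linear speed of each of box, lid below 0.02 m/s); the robot touches nothing.
It fails at once if the lid comes open (more than 8 mm at its middle) (z of lid in the frame of box above 0.052 m).
It fails at once if the box is dropped or pressed hard on to the slab (more than 80 N between lid and slab) (contact force between lid and slab above 80 N).
It fails at once if the decanter, the shaker or the dish is moved by more than 30 mm or knocked over (distance of any of decanter, shaker, dish from where it was at the start of the episode above 0.03 m or angle between any of decanter, shaker, dish's own z axis and vertical above 0.3 rad).
It also fails if it takes over 64 s, if anything falls off the work surface, if the arm or the gripper's body presses on something with over 40 N, if the wrist force passes 120 N, or if a joint passes its speed limit or range.

## Working session

There is one attempt and no reset: what is moved stays moved. The work goes in short steps, Python scripts to look and compute and a tool call to move; the robot and the scene stay as the last step left them, time stands still between calls to the robot, and variables do not carry over. Pictures are saved under pics/ and viewed, about 8 in all and at most 12, crops included, and the job is handed in when it is done.

Besides the shell and the picture viewer there is one more tool, called after "Call:" as name(argument=value, ...), one argument or row to a line, values as JSON. move_arm: Moves the arm, as the interface text tells. Its arguments: {"type":"object","properties":{"series":{"type":"array"},"grip":{"type":"number"},"force":{"type":"number"}},"required":["series"]}

```bash
mkdir -p pics; ls
cat > h.py <<'E'
import numpy as np, cv2
from scipy.spatial.transform import Rotation as R
from cell import monitor, imaging, workorder, outline_of
def cam(n):
    d=imaging.get_image(n); d['K']=np.array([[d['fx'],0,d['cx']],[0,d['fy'],d['cy']],[0,0,1.]])
    d['R']=R.from_rotvec(d['rvec']).as_matrix(); d['t']=np.array(d['tvec']); return d
def proj(d,P):
    p=(np.atleast_2d(P)@d['R'].T+d['t'])@d['K'].T; return p[:,:2]/p[:,2:]
def ray(d,uv):
    c=-d['R'].T@d['t']; v=d['R'].T@np.linalg.inv(d['K'])@np.array([uv[0],uv[1],1.]); return c,v/np.linalg.norm(v)
def onz(d,uv,z):
    c,v=ray(d,uv); return c+v*(z-c[2])/v[2]
E
python3 - <<'E'
from h import *
np.set_printoptions(precision=3,suppress=True)
ds={}
for n in('side','top'):
    d=cam(n); ds[n]=d
    print(n,'cam at',-d['R'].T@d['t'])
    for th in('box','lid','rest','slab','decanter','shaker','dish'):
        for r in outline_of(n,th)[:4]:
            m=r['mask']; ys,xs=np.nonzero(m)
            if len(xs)==0: continue
            print(n,th,round(r['p'],2),r['rect'],'cen',xs.mean().round(1),ys.mean().round(1),'z0',onz(d,(xs.mean(),ys.mean()),0), d['color'][m].mean(0).round())
cv2.imwrite('pics/a.png',cv2.cvtColor(np.vstack([ds['side']['color'],ds['top']['color']]),cv2.COLOR_RGB2BGR)[:, :])
im=cv2.imread('pics/a.png'); cv2.imwrite('pics/a.png',cv2.resize(im,(480,600),interpolation=cv2.INTER_AREA))
for n in ds: cv2.imwrite(f'pics/{n}0.png',cv2.cvtColor(ds[n]['color'],cv2.COLOR_RGB2BGR))
s=monitor.observe(); print(s)
E
```

```text
pics
side cam at [0.115 1.222 1.143]
side box 0.78 [257.1, 221.6, 36.1, 37.7] cen 275.2 240.7 z0 [0.658 0.127 0.   ] [109.  66.  44.]
side box 0.7 [249.6, 215.1, 33.5, 37.5] cen 267.8 233.9 z0 [0.695 0.105 0.   ] [164. 155. 140.]
side box 0.68 [314.8, 165.9, 44.8, 46.2] cen 334.3 185.6 z0 [ 0.567 -0.225  0.   ] [230. 219. 185.]
side lid 0.92 [248.6, 216.5, 38.4, 36.0] cen 267.4 234.6 z0 [0.695 0.108 0.   ] [163. 154. 138.]
side rest 0.97 [305.5, 215.7, 29.4, 16.5] cen 317.7 221.6 z0 [ 0.557 -0.01   0.   ] [224. 126. 140.]
side rest 0.96 [244.4, 248.4, 50.7, 25.0] cen 271.3 261.1 z0 [0.633 0.217 0.   ] [202. 148.  69.]
side rest 0.63 [311.5, 238.3, 35.7, 29.4] cen 329.3 254.5 z0 [0.469 0.129 0.   ] [203. 150.  71.]
side rest 0.63 [184.0, 261.5, 55.6, 51.2] cen 212.5 288.5 z0 [0.753 0.38  0.   ] [ 36. 130. 116.]
side slab 0.68 [314.0, 167.7, 48.0, 43.0] cen 334.5 185.6 z0 [ 0.567 -0.225  0.   ] [231. 219. 185.]
side decanter 0.71 [347.8, 104.6, 22.9, 55.0] cen 361.2 134.9 z0 [ 0.57  -0.611  0.   ] [173. 177. 162.]
side shaker 0.94 [253.5, 270.6, 35.0, 68.6] cen 273.9 305.0 z0 [0.555 0.
[... 882 characters left out ...]
 cen 451.4 231.5 z0 [ 0.544 -0.486  0.   ] [159. 165. 149.]
top shaker 0.7 [154.9, 218.5, 38.6, 25.7] cen 172.8 231.9 z0 [0.532 0.483 0.   ] [124. 117. 104.]
top dish 0.78 [293.7, 170.4, 30.9, 31.9] cen 308.4 184.6 z0 [0.706 0.015 0.   ] [40. 38. 39.]
{'clock': 0.8, 'joints': array([-1.285,  0.434,  0.025,  1.573, -0.012,  1.134, -0.075]), 'dq': array([-0.001, -0.001,  0.   ,  0.   , -0.001, -0.002, -0.001]), 'joint_efforts': array([ -0.   , -66.761,   0.984, -31.478,  -0.061,   0.032,   0.   ]), 'position': array([0.237, 0.578, 0.246]), 'ee_rot': array([0.607, 3.082, 0.   ]), 'force': array([ 0.049, -0.408, -0.355]), 'ft_torque': array([-0.032, -0.034,  0.005]), 'width': 1.0012340297851983}
```

View pics/side0.png

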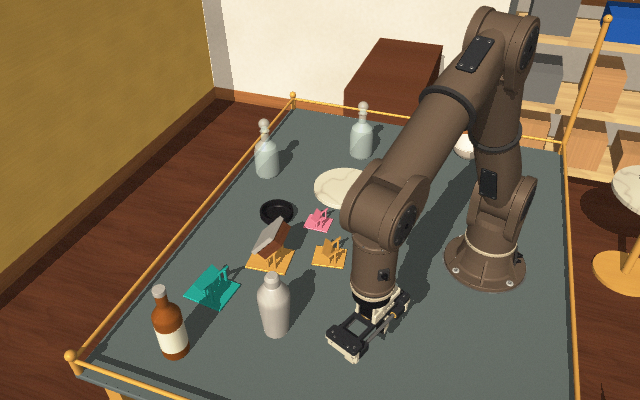

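View pics/top0.png

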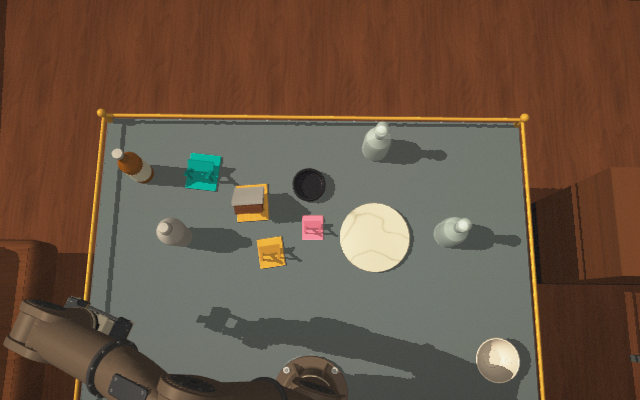

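Top view: the box with its lid is at (249,200) on a brass rest. The other rests are a smaller brass one at (270,252), a pink one at (312,227) and a turquoise one at (203,171). The larger brass rest, which carries the box, is the one meant. The slab is at (375,237). Next I fit the pose model and confirm it in a crop.

```bash
cat > fit.py <<'E'
from h import *
from scipy.optimize import minimize
np.set_printoptions(precision=4,suppress=True)
def boxc(x0,x1,y0,y1,z0,z1): return np.array([[x,y,z] for x in(x0,x1) for y in(y0,y1) for z in(z0,z1)])
def parts(p):
    Rz=R.from_euler('z',p[2]).as_matrix(); o=np.array([p[0],p[1],0])
    s,c=np.sin(np.radians(50)),np.cos(np.radians(50))
    B=Rz@np.array([[c,0,s],[0,1,0],[-s,0,c]])
    bo=o+[0,0,.08]
    return {'box':boxc(-.045,.045,-.045,.045,0,.044)@B.T+bo,
     'lid':boxc(-.048,.052,-.05,.05,.034,.048)@B.T+bo,
     'base':boxc(-.065,.065,-.055,.055,0,.008)@Rz.T+o},B,bo
def hull(d,P,S=4):
    return cv2.convexHull((proj(d,P)*S).astype(np.int32))
E
python3 - <<'E'
from fit import *
S=4; ds={n:cam(n) for n in('side','top')}
M={}
for n,d in ds.items():
    hsv=cv2.cvtColor(d['color'],cv2.COLOR_RGB2HSV)
    g=lambda th,u,v:[r['mask'] for r in outline_of(n,th) if r['mask'].any() and r['mask'][max(v-14,0):v+14,u-14:u+14].sum()>.5*r['mask'].sum() or False]
    u,v=(270,245) if n=='side' else (250,202)
    m=np.zeros((400,640),bool)
    for th in('box','lid','rest'):
        for r in outline_of(n,th):
            ys,xs=np.nonzero(r['mask'])
            if len(xs) and abs(xs.mean()-u)<12 and abs(ys.mean()-v)<20: m|=r['mask']
    M[n]=cv2.resize(m.astype(np.uint8),None,fx=S,fy=S,interpolation=cv2.INTER_NEAREST)
def cost(p):
    c=0
    for n,d in ds.items():
        im=np.zeros((1600,2560),np.uint8)
        for P in parts(p)[0].values(): cv2.fillConvexPoly(im,hull(d,P),1)
        c+=1-(im&M[n]).sum()/(im|M[n]).sum()
    return c
best=min((minimize(cost,[.62,.21,y],method='Nelder-Mead',options=dict(initial_simplex=[[.62,.21,y],[.635,.21,y],[.62,.195,y],[.62,.21,y+.15]],maxiter=90)) for y in(-.2,.2)),key=lambda r:r.fun)
p=best.x; print(p,best.fun)
tiles=[]
for n,d in ds.items():
    for ov in(0,1):
        im=cv2.resize(d['color'],None,fx=8,fy=8,interpolation=cv2.INTER_CUBIC)
        if ov:
            for k,P in parts(p)[0].items(): cv2.polylines(im,[hull(d,P,8)],True,{'box':(255,0,0),'lid':(0,0,255),'base':(0,255,0)}[k],1)
        u,v=(270,245) if n=='side' else (250,202)
        tiles.append(im[(v-35)*8:(v+35)*8,(u-48)*8:(u+48)*8])
im=np.vstack([np.hstack(tiles[:2]),np.hstack(tiles[2:])])
cv2.imwrite('pics/c.png',cv2.cvtColor(cv2.resize(im,(800,584),interpolation=cv2.INTER_AREA),cv2.COLOR_RGB2BGR))
# slab etc
for n,d in ds.items():
  for th,z in(('slab',.018),('dish',.034)):
    for r in outline_of(n,th)[:1]:
        c=cv2.findContours(r['mask'].astype(np.uint8),0,1)[0]; c=max(c,key=len)[:,0]
        P=np.array([onz(d,q,z)[:2] for q in c]).astype(np.float32)
        (cc,rad)=cv2.minEnclosingCircle(P); print(n,th,cc,rad)
E
```

```text
[0.6139 0.2087 0.0537] 0.5035080553916786
side slab (0.5218315124511719, -0.20630404353141785) 0.129041850566864
side dish (0.7021800875663757, 0.025426778942346573) 0.06897652894258499
top slab (0.5192411541938782, -0.2137012630701065) 0.12003801017999649
top dish (0.6941512227058411, 0.015631666406989098) 0.060678329318761826
```

View pics/c.png

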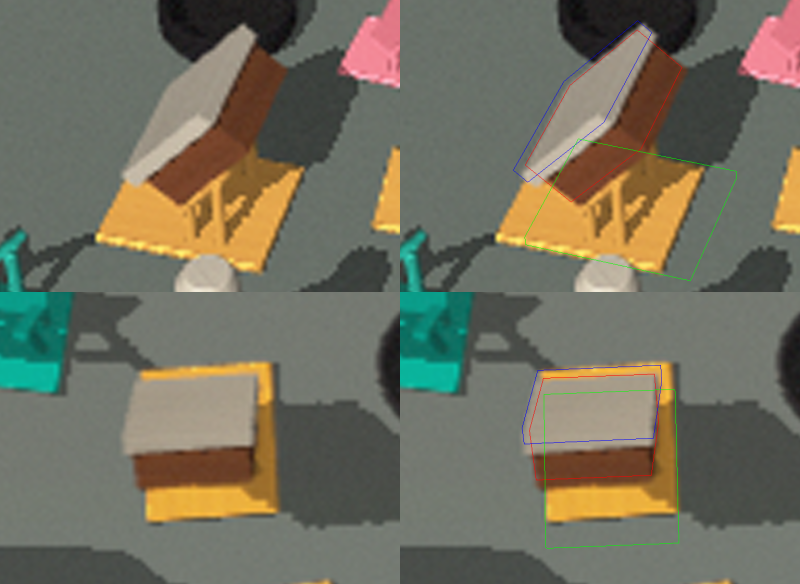

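The crop confirms the box sits on the larger brass rest at top (250,200). The plate is offset from the origin, so I refit on the corners read from this crop.

```bash
cat > fit2.py <<'E'
from fit import *
from scipy.optimize import least_squares
ds={n:cam(n) for n in('side','top')}
L=lambda a,b,z:('b',(.002+a*.05,b*.05,z)); Bx=lambda a,b,z:('b',(a*.045,b*.045,z)); G=lambda a,b,z:('g',(a*.065,b*.055,z))
obs={'side':[(L(-1,1,.048),(213,117)),(L(-1,-1,.048),(250,26)),(L(1,1,.048),(125,178)),(L(1,1,.034),(138,184)),(L(-1,-1,.034),(258,45)),
 (Bx(-1,1,0),(248,153)),(Bx(-1,-1,0),(286,68)),(Bx(1,1,0),(178,204)),(G(1,1,.008),(97,237)),(G(-1,1,0),(262,272)),(G(-1,-1,.008),(304,168))],
'top':[(L(1,1,.048),(139,376)),(L(1,-1,.048),(258,373)),(L(-1,1,.034),(124,452)),(L(-1,-1,.034),(255,446)),(Bx(-1,1,0),(137,487)),(Bx(-1,-1,0),(254,478)),
 (G(1,-1,.008),(270,363)),(G(-1,-1,.008),(277,511)),(G(-1,1,.008),(146,519))]}
def pix(n,q): return np.array([222+q[0]/4.1667,210+q[1]/4.1667]) if n=='side' else np.array([202+q[0]/4.1667,167+(q[1]-292)/4.1667])
def res(p,keep=None):
    _,B,bo=parts(p); Rz=R.from_euler('z',p[2]).as_matrix(); r=[]
    for n,l in obs.items():
        for (k,P),q in l:
            P=np.array(P)
            W=B@P+bo+[0,0,p[4]] if k=='b' else Rz@(P+[p[3],0,0])+[p[0],p[1],0]
            r.append(proj(ds[n],W)[0]+.5*0-pix(n,q))
    return np.array(r)
f=least_squares(lambda p:res(p).ravel(),[.62,.21,.05,.015,0],loss='soft_l1',x_scale=[.01,.01,.1,.01,.01])
p=f.x; print(p); print(res(p).round(2).tolist())
_,B,bo=parts(p); print('pinch',bo+[0,0,p[4]]+B@[-.025,0,.024])
E
python3 fit2.py
```

```text
[ 0.6081  0.2085  0.0738  0.0293 -0.003 ]
[[-3.59, -0.54], [-1.48, -0.27], [-0.86, -0.39], [-0.42, 0.94], [0.07, -2.01], [0.48, 0.07], [0.64, 0.76], [0.39, 0.71], [-0.3, -1.05], [-0.04, 0.41], [0.47, -0.86], [-0.64, 0.83], [0.27, -0.23], [0.22, 0.25], [-0.22, -0.21], [0.11, 0.45], [-0.41, 0.92], [0.3, -0.48], [0.25, 0.24], [0.02, 0.27]]
pinch [0.6105 0.2087 0.1116]
```

The corner fit holds to about 1 px, apart from one misread corner. Next come the grasp pose and the moves to a high approach.

```bash
sed -i 's/(L(-1,1,.048),(213,117)),//' fit2.py
cat > rel.py <<'E'
# usage: steps from the current pose to target (pos, Rot)
from h import *
np.set_printoptions(precision=3,suppress=True)
def tool(az,dep,flip):  # tool z at azimuth az, dep below horizontal; y = box z direction (flip: lid down)
    c,s=np.cos(dep),np.sin(dep); z=np.array([c*np.cos(az),c*np.sin(az),-s]); y=np.array([s*np.cos(az),s*np.sin(az),c])
    if flip: y=-y
    return np.column_stack([np.cross(y,z),y,z])
def to(pos,Rt):
    s=monitor.observe(); Rc=R.from_rotvec(s['ee_rot'])
    w=np.degrees((R.from_matrix(Rt)*Rc.inv()).as_rotvec()); dp=(np.array(pos)-s['position'])*100
    print('t',s['clock'],'pos',s['position'],'q',s['joints'],'F',s['force'],'w',round(s['width'],3)); print('  dcm',dp,'ddeg',w,'|',np.linalg.norm(w).round(1))
E
python3 - <<'E'
import runpy; g=runpy.run_path('fit2.py')
from rel import *
p=g['p']; bo=g['bo']; B=g['B']
from scipy.optimize import least_squares
f=least_squares(lambda q:g['res'](np.r_[q,0]).ravel(),p[:4],loss='soft_l1',x_scale=[.01,.01,.1,.01]); print('z fixed',f.x)
Rt=tool(p[2],np.radians(50),False)
for b in(0,.12): to(np.array([f.x[0],f.x[1],.08])+B@[-.025,0,.024]-b*Rt[:,2],Rt)
d=g['ds']['top']; 
for th,h in(('shaker',.19),('decanter',.2)):
    m=outline_of('top',th)[0]['mask']; c=cv2.findContours(m.astype(np.uint8),0,1)[0][0][:,0]
    print(th,[onz(d,q,0)[:2].round(2).tolist() for q in c[::8]])
E
```

```text
[ 0.6085  0.2086  0.0709  0.0289 -0.0027]
[[-1.54, -0.34], [-0.99, -0.52], [-0.56, 0.82], [0.0, -2.08], [0.31, -0.0], [0.57, 0.71], [0.25, 0.61], [-0.32, -1.11], [-0.1, 0.43], [0.52, -0.82], [-0.61, 0.67], [0.31, -0.3], [0.19, 0.09], [-0.24, -0.28], [0.06, 0.3], [-0.45, 0.84], [0.38, -0.43], [0.21, 0.29], [-0.02, 0.24]]
pinch [0.6108 0.2087 0.1119]
z fixed [0.608 0.209 0.072 0.029]
t 1.6 pos [0.237 0.578 0.246] q [-1.285  0.434  0.025  1.573 -0.012  1.134 -0.075] F [ 0.447  0.055 -0.04 ] w 1.001
  dcm [ 37.321 -36.924 -13.116] ddeg [ 24.656 -34.07  -60.947] | 74.0
t 1.6 pos [0.237 0.578 0.246] q [-1.285  0.434  0.025  1.573 -0.012  1.134 -0.075] F [ 0.447  0.055 -0.04 ] w 1.001
  dcm [ 29.627 -37.47   -3.924] ddeg [ 24.656 -34.07  -60.947] | 74.0
shaker [[0.58, 0.5], [0.56, 0.53], [0.53, 0.54], [0.51, 0.53], [0.49, 0.5], [0.49, 0.47], [0.49, 0.44], [0.51, 0.42], [0.54, 0.43], [0.56, 0.45], [0.58, 0.48]]
decanter [[0.6, -0.49], [0.58, -0.46], [0.56, -0.43], [0.53, -0.42], [0.5, -0.44], [0.49, -0.47], [0.5, -0.49], [0.51, -0.52], [0.54, -0.54], [0.56, -0.55], [0.59, -0.54], [0.59, -0.51]]
```

Call:
move_arm(
  series=[
    [0, 0, 4, 0, 0, 0],
    [0, 0, 4, 0, 0, 0],
    [2, -3, 4, 2.47, -3.41, -6.09],
    [3, -4, 4, 2.47, -3.41, -6.09],
    [3, -4, 0, 2.47, -3.41, -6.09],
    [3, -4, 0, 2.47, -3.41, -6.09],
    [3, -4, 0, 2.47, -3.41, -6.09],
    [3, -4, 0, 2.47, -3.41, -6.09],
  ],
  grip=1,
  force=20,
)

```text
clock: 2.5
position: [0.3999, 0.3573, 0.3946]
ee_rot: [1.398, 2.437, 0.458]
force: [0.3, -0.1, 0.4]
width: 1.0
```

Call:
move_arm(
  series=[
    [3, -4, 0, 2.47, -3.41, -6.09],
    [3, -4, 0, 2.47, -3.41, -6.09],
    [3, -4, 0, 2.47, -3.41, -6.09],
    [3, -3, 0, 2.47, -3.41, -6.09],
    [0, 0, 0, 0, 0, 0],
  ],
)

```text
clock: 3.0
position: [0.5205, 0.2041, 0.3934]
ee_rot: [1.766, 1.878, 0.686]
force: [-0.8, 1.0, 0.5]
width: 1.001
```

```bash
cat > g.py <<'E'
from rel import *
Rg=tool(.0715,np.radians(50),False); P=np.array([.6104,.2088,.1135])
E
python3 -c "
from g import *
to(P-.12*Rg[:,2],Rg); to(P,Rg)"
```

```text
t 3.0 pos [0.52  0.204 0.393] q [-1.043 -0.114  0.287  2.073  0.713  0.731 -1.121] F [-0.842  1.019  0.538] w 1.001
  dcm [  1.3    -0.077 -18.797] ddeg [-0.046  0.097  0.557] | 0.6
t 3.0 pos [0.52  0.204 0.393] q [-1.043 -0.114  0.287  2.073  0.713  0.731 -1.121] F [-0.842  1.019  0.538] w 1.001
  dcm [  8.994   0.474 -27.99 ] ddeg [-0.046  0.097  0.557] | 0.6
```

Call:
move_arm(
  series=[
    [0.3, 0, -3, 0, 0, 0.3],
    [0.3, 0, -3, 0, 0, 0.3],
    [0.3, 0, -3, 0, 0, 0],
    [0.4, -0.1, -3, 0, 0, 0],
  ],
)

```text
clock: 3.4
position: [0.5317, 0.209, 0.2734]
ee_rot: [1.749, 1.901, 0.694]
force: [1.6, 0.0, 0.6]
width: 0.997
```

```bash
cat > fk.py <<'E'
from rel import *
import itertools
from scipy.optimize import least_squares
D=[([-1.285,.434,.025,1.573,-.012,1.134,-.075],[.237,.578,.246],[.607,3.082,0]),
   ([-1.043,-.114,.287,2.073,.713,.731,-1.121],[.520,.204,.393],[1.766,1.878,.686])]
AX='zyzyzyz'
def fk(q,s,k):
    # k: yaw0, then link offsets (h,L1,L2,L3), elbow/wrist x offsets, final yaw
    T=R.from_euler('z',k[0]); p=np.zeros(3)
    off=[(0,0,0),(0,0,k[1]),(0,0,0),(k[5],0,k[2]),(k[8],0,0),(k[6],0,k[3]),(k[9],0,0)]
    for i in range(7):
        p=p+T.apply(off[i]); T=T*R.from_euler(AX[i],s[i]*q[i])
    p=p+T.apply((k[7],0,k[4])); return p,T*R.from_euler('z',k[10])
def resid(k,s,D):
    r=[]
    for q,p,w in D:
        P,T=fk(q,s,k); r+=list((P-p)*5)+list((T*R.from_rotvec(w).inv()).as_rotvec())
    return np.array(r+list(.02*np.array(k[5:10])))
def fit(D):
    out=[]
    for s1,s3,s5,s7 in itertools.product((1,-1),repeat=4):
        s=(s1,1,s3,1,s5,1,s7)
        for y0 in(0,1.57,3.14,-1.57):
            for f in(0,1.57,3.14,-1.57):
                f_=least_squares(resid,[y0,.33,.4,.4,.25,0,0,0,0,0,f],args=(s,D),max_nfev=40); out.append((f_.cost,s,f_.x))
    return sorted(out,key=lambda t:t[0])
E
python3 - <<'E'
from fk import *
from g import *
s=monitor.observe(); to(P-.12*Rg[:,2],Rg); to(P,Rg)
print(s['joints'].tolist(),s['position'].tolist(),s['ee_rot'].tolist())
D.append((s['joints'],s['position'],s['ee_rot']))
for c,sg,x in fit(D)[:5]: print(round(c,6),sg,x)
E
```

```text
t 3.4 pos [0.532 0.209 0.273] q [-0.996  0.055  0.312  2.254  1.019  0.424 -1.471] F [1.644 0.045 0.575] w 0.997
  dcm [ 0.18  -0.575 -6.795] ddeg [-0.071  0.033 -0.693] | 0.7
t 3.4 pos [0.532 0.209 0.273] q [-0.996  0.055  0.312  2.254  1.019  0.424 -1.471] F [1.644 0.045 0.575] w 0.997
  dcm [  7.874  -0.024 -15.988] ddeg [-0.071  0.033 -0.693] | 0.7
[-0.996288970571334, 0.05459902429523122, 0.31156003297137586, 2.254393612605032, 1.0187494562185218, 0.4242100816002611, -1.471128829378171] [0.5316613856466852, 0.2090359494550103, 0.2733751312940574] [1.7490567954791594, 1.9009210671614414, 0.6937784767271198]
0.000349 (-1, 1, -1, 1, -1, 1, -1) [-0.009 -0.052 -0.697  0.261 -0.308 -0.491  0.306 -0.579 -0.886 -0.303
  1.564]
0.000349 (-1, 1, -1, 1, -1, 1, -1) [-0.009 -0.052 -0.697  0.261 -0.308 -0.491  0.306 -0.579 -0.886 -0.303
  1.564]
0.000349 (-1, 1, -1, 1, -1, 1, -1) [-0.009 -0.052 -0.697  0.261 -0.308 -0.491  0.306 -0.579 -0.886 -0.303
  1.564]
0.000349 (-1, 1, -1, 1, -1, 1, -1) [-0.009 -0.052 -0.697  0.261 -0.308 -0.491  0.306 -0.579 -0.886 -0.303
  1.564]
0.000349 (-1, 1, -1, 1, -1, 1, -1) [-0.009 -0.052 -0.697  0.261 -0.308 -0.491  0.306 -0.579 -0.886 -0.303
  1.564]
```

```bash
cat >> fk.py <<'E'
D.append(([-0.996289,0.054599,0.31156,2.254394,1.018749,0.42421,-1.471129],[.53166,.20904,.27338],[1.749057,1.900921,.693779]))
S7=(-1,1,-1,1,-1,1,-1)
def rots(q):
    T=R.identity(); Ts=[]
    for i in range(7): T=T*R.from_euler(AX[i],S7[i]*q[i]); Ts.append(T)
    return Ts
E
python3 - <<'E'
from fk import *
for q,p,w in D:
    E=R.from_rotvec(w); T=rots(q)[-1]*R.from_euler('z',np.pi/2); print('ori err deg',np.degrees((T*E.inv()).as_rotvec()))
def design(cols):
    A=[];b=[]
    for q,p,w in D:
        Ts=rots(q)
        A.append(np.column_stack([ ([0,0,1] if i<0 else Ts[i].as_matrix()[:,a]) for i,a in cols])); b+=list(p)
    return np.vstack(A),np.array(b)
for name,cols in {'srs':[(-1,2),(2,2),(4,2),(6,2)],'elb':[(-1,2),(2,2),(4,2),(6,2),(2,0),(4,0)],'wr':[(-1,2),(2,2),(4,2),(6,2),(5,0)],'all':[(-1,2),(2,2),(4,2),(6,2),(2,0),(4,0),(5,0)]}.items():
    A,b=design(cols); x=np.linalg.lstsq(A,b,rcond=None)[0]; print(name,x,'rms mm',1000*np.sqrt(np.mean((A@x-b)**2)), 1000*abs(A@x-b).max())
E
```

```text
ori err deg [0.051 0.029 0.021]
ori err deg [-0.005  0.035  0.045]
ori err deg [-0.  0. -0.]
srs [0.281 0.611 0.395 0.442] rms mm 22.176200606485295 54.250536526445735
elb [ 0.328  0.605  0.48   0.428 -0.061  0.028] rms mm 18.198050999140595 52.04350820517203
wr [0.292 0.598 0.465 0.392 0.053] rms mm 18.62176348894686 52.473326735084676
all [ 0.325  0.604  0.479  0.424 -0.056  0.026  0.005] rms mm 18.194297160665993 52.05212849927121
```

Call:
move_arm(
  series=[
    [-2, 2, 4, 0, 0, 8],
    [-2, 3, 4, 0, 0, 8],
    [-2, 3, 4, 0, 0, 8],
    [-2, 3, 0, -4, 6, 0],
  ],
)

```text
clock: 3.8
position: [0.4724, 0.2897, 0.3585]
ee_rot: [1.521, 2.263, 0.647]
force: [3.2, -1.3, -0.2]
width: 1.0
```

```bash
cat > rec.py <<'E'
import json; from h import *
s=monitor.observe(); open('log.jsonl','a').write(json.dumps([s['joints'].tolist(),s['position'].tolist(),s['ee_rot'].tolist()])+'\n'); print(s['clock'],s['joints'].round(3))
E
python3 rec.py
```

```text
3.8 [-1.113 -0.068  0.295  2.057  0.441  0.674 -0.707]
```

Call:
move_arm(
  series=[
    [-3, 3, 0, -4, 6, 0],
    [-3, 3, 0, 0, 6, 0],
    [-3, 3, 0, 0, 5, 5],
    [0, 4, 0, 5, 0, 5],
  ],
)

```text
clock: 4.2
position: [0.3793, 0.4267, 0.3566]
ee_rot: [1.473, 2.658, 0.496]
force: [-0.5, 1.2, -1.2]
width: 1.001
```

```bash
python3 rec.py
```

```text
4.2 [-1.173  0.078  0.239  1.827  0.003  0.91  -0.38 ]
```

Call:
move_arm(
  series=[
    [3, -3, 2, 6, 0, 0],
    [3, -3, 0, 6, 0, 0],
    [3, -3, 0, 6, 0, 0],
    [0, -4, 0, 5, -5, 0],
  ],
)

```text
clock: 4.6
position: [0.4623, 0.3086, 0.3756]
ee_rot: [-1.451, -2.547, -1.019]
force: [0.1, 0.0, -0.6]
width: 0.999
```

```bash
python3 rec.py
python3 - <<'E'
from fk import *
import json
D=D+[tuple(json.loads(l)) for l in open('log.jsonl')]
for q,p,w in D:
    E=R.from_rotvec(w); T=rots(q)[-1]*R.from_euler('z',np.pi/2); print('ori err deg',np.degrees((T*E.inv()).magnitude()))
cols=[(-1,2)]+[(i,a) for i in (0,2,4,5) for a in(0,1,2) if (i,a)!=(5,1)]+[(6,2)]
def des(cols):
    A=[];b=[]
    for q,p,w in D:
        Ts=rots(q); A.append(np.column_stack([([0,0,1] if i<0 else Ts[i].as_matrix()[:,a]) for i,a in cols])); b+=list(p)
    return np.vstack(A),np.array(b)
import itertools
z=[(-1,2),(2,2),(4,2),(6,2)]; ex=[(0,0),(0,1),(2,0),(2,1),(4,0),(4,1),(5,0),(6,0),(6,1)]
o=[]
for n in range(0,5):
    for c in itertools.combinations(ex,n):
        A,b=des(z+list(c)); x=np.linalg.lstsq(A,b,rcond=None)[0]; o.append((1000*abs(A@x-b).max(),n,c,x))
for t in sorted(o,key=lambda t:t[0]+3*t[1])[:8]: print(t)
E
```

```text
4.6 [-0.895 -0.053  0.443  2.046 -0.611  0.683  0.479]
ori err deg 0.06224290560756572
ori err deg 0.057006062886490017
ori err deg 4.0674668717024514e-05
ori err deg 4.421428617318035e-14
ori err deg 2.916788229911941e-14
ori err deg 2.70129639695925e-14
(np.float64(1.902771159517147), 1, ((0, 1),), array([ 0.261,  0.565,  0.423,  0.349, -0.054]))
(np.float64(0.3364547605463897), 2, ((0, 1), (2, 1)), array([ 0.271,  0.558,  0.427,  0.351, -0.039, -0.015]))
(np.float64(3.860484909028794), 1, ((2, 1),), array([ 0.297,  0.541,  0.437,  0.356, -0.051]))
(np.float64(1.5104703783197504), 2, ((0, 1), (6, 1)), array([ 0.259,  0.566,  0.422,  0.349, -0.056,  0.001]))
(np.float64(1.6320076598074773), 2, ((0, 1), (5, 0)), array([ 0.261,  0.564,  0.426,  0.347, -0.054,  0.002]))
(np.float64(1.6441015071286813), 2, ((0, 1), (4, 0)), array([ 0.264,  0.562,  0.426,  0.345, -0.054,  0.003]))
(np.float64(1.6618684624662983), 2, ((0, 1), (2, 0)), array([ 0.262,  0.566,  0.426,  0.35 , -0.054, -0.003]))
(np.float64(1.7411296357832673), 2, ((0, 1), (6, 0)), array([ 0.26 ,  0.567,  0.423,  0.35 , -0.055,  0.001]))
```

```bash
cat > sim.py <<'E'
from fk import *
LO=np.array([-2.62,-.44,-1.27,.08,-1.32,.12,-2.74]);HI=np.array([2.62,2.09,1.32,2.57,4.46,2,2.74]);V=np.array([2.22,2.22,3.01,3.01,3.14,3.14,3.14])
h,L1,L2,L3,a,b=0.271,.558,.427,.351,-.039,-.015
def fkin(q,full=False):
    T=rots(q); p0=np.array([0,0,h]); ps=p0+a*T[0].as_matrix()[:,1]; pe=ps+L1*T[2].as_matrix()[:,2]+b*T[2].as_matrix()[:,1]
    pw=pe+L2*T[4].as_matrix()[:,2]; pt=pw+L3*T[6].as_matrix()[:,2]; Rt=T[6]*R.from_euler('z',np.pi/2)
    return (pt,Rt,pe,pw) if full else (pt,Rt)
def err(q,P,Rt):
    p,r=fkin(q); return np.r_[P-p,(Rt*r.inv()).as_rotvec()]
def jac(q):
    p,r=fkin(q); J=np.zeros((6,7))
    for i in range(7):
        d=np.array(q,float); d[i]+=1e-6; p2,r2=fkin(d); J[:3,i]=(p2-p)/1e-6; J[3:,i]=(r2*r.inv()).as_rotvec()/1e-6
    return J
def run(q,rows,P=None,Rt=None):
    q=np.array(q,float); p,r=fkin(q); P=p if P is None else P; Rt=r if Rt is None else Rt; tr=[]
    for row in rows:
        P=P+np.array(row[:3])/100; Rt=R.from_rotvec(np.radians(row[3:]))*Rt; q0=q.copy()
        for _ in range(6):
            J=jac(q); q=np.clip(q+J.T@np.linalg.solve(J@J.T+1e-6*np.eye(6),err(q,P,Rt)),LO+.01,HI-.01)
        tr.append(q.copy())
        m=(abs(q-q0)/V/.1).max(); e=err(q,P,Rt)
        if m>.7 or np.linalg.norm(e[:3])>2e-3: print('  warn row',len(tr),'speed',m.round(2),'err',np.linalg.norm(e[:3]).round(4))
    return q,tr
def ik(P,Rt,n=60,seed=0):
    g=np.random.default_rng(seed); out=[]
    for _ in range(n):
        f=least_squares(lambda q:np.r_[err(q,P,Rt)*50,.03*((q-(LO+HI)/2)/((HI-LO)/2))],g.uniform(LO,HI),bounds=(LO+.03,HI-.03))
        if np.linalg.norm(err(f.x,P,Rt))<.02 : out.append((np.min(np.minimum(f.x-LO,HI-f.x)/(HI-LO)),f.x))
    u=[]
    for m,q in sorted(out,key=lambda t:-t[0]):
        if all(abs(q-k[1]).max()>.15 for k in u): u.append((m,q))
    return u
E
python3 - <<'E'
from sim import *
from g import Rg,P
import json
q0=json.loads(open('log.jsonl').readlines()[1])[0]
q,_=run(q0,[[3,-3,2,6,0,0],[3,-3,0,6,0,0],[3,-3,0,6,0,0],[0,-4,0,5,-5,0]]); print('sim',q,'real -0.895 -0.053  0.443  2.046 -0.611  0.683  0.479')
print('grasp'); 
for m,q in ik(P,R.from_matrix(Rg))[:6]: print(m.round(3),q, fkin(q,1)[2:])
Slab=np.array([.5195,-.212,.018])
for az in(-60,-22,20,60):
    Rt=tool(np.radians(az),np.radians(40),True); pl=Slab+[0,0,.11]-.025*Rt[:,2]
    print('place az',az,pl)
    for m,q in ik(pl,R.from_matrix(Rt),40)[:4]: print(m.round(3),q, fkin(q,1)[2:])
E
```

```text
warn row 2 speed 0.83 err 0.0
  warn row 3 speed 0.97 err 0.0
  warn row 4 speed 0.85 err 0.0
sim [-0.852 -0.047  0.473  2.067 -0.743  0.701  0.646] real -0.895 -0.053  0.443  2.046 -0.611  0.683  0.479
graspTraceback (most recent call last):
  File "<stdin>", line 7, in <module>
  File "sim.py", line 28, in ik
    f=least_squares(lambda q:np.r_[err(q,P,Rt)*50,.03*((q-(LO+HI)/2)/((HI-LO)/2))],g.uniform(LO,HI),bounds=(LO+.03,HI-.03))
    return func(*args, **kwargs)
    raise ValueError("Initial guess is outside of provided bounds")
ValueError: Initial guess is outside of provided bounds
```

```bash
sed -i 's/g.uniform(LO,HI),/g.uniform(LO+.05,HI-.05),/' sim.py
python3 - <<'E'
from sim import *
from g import Rg,P
print('grasp'); 
for m,q in ik(P,R.from_matrix(Rg))[:6]: print(m.round(3),q, fkin(q,1)[2:])
Slab=np.array([.5195,-.212,.018])
for az in(-60,-22,20,60):
    Rt=tool(np.radians(az),np.radians(40),True); pl=Slab+[0,0,.11]-.025*Rt[:,2]
    print('place az',az,pl)
    for m,q in ik(pl,R.from_matrix(Rt),40)[:4]: print(m.round(3),q, fkin(q,1)[2:])
E
```

```text
grasp
0.101 [-0.044  0.572 -0.714  2.201  1.875  0.696 -2.186] (array([ 0.312, -0.037,  0.735]), array([0.385, 0.193, 0.382]))
0.059 [-1.138  0.57   0.754  2.294  3.369  0.231  2.38 ] (array([0.168, 0.245, 0.746]), array([0.385, 0.193, 0.382]))
place az -60 [ 0.51  -0.195  0.144]
0.083 [-0.075  0.453 -0.212  2.364  1.567  0.922  0.439] (array([ 0.25 , -0.035,  0.771]), array([0.375, 0.037, 0.37 ]))
0.012 [-1.036  0.918  1.29   2.453  3.763  0.15  -1.803] (array([0.259, 0.352, 0.621]), array([0.373, 0.033, 0.361]))
place az -22 [ 0.502 -0.205  0.144]
0.012 [ 1.13   0.693 -1.24   2.54   2.293  0.995  0.896] (array([ 0.117, -0.351,  0.691]), array([ 0.254, -0.105,  0.37 ]))
place az 20 [ 0.502 -0.219  0.144]
0.005 [ 1.511  0.726 -1.041  2.291  4.43   0.15  -0.215] (array([-0.024, -0.382,  0.68 ]), array([ 0.249, -0.3  ,  0.361]))
0.005 [ 1.559  0.718 -1.07   2.251 -1.29   0.15  -0.771] (array([-0.042, -0.378,  0.682]), array([ 0.249, -0.317,  0.375]))
place az 60 [ 0.51  -0.229  0.144]
0.074 [ 0.861  0.657 -0.093  1.847 -0.89   1.127 -0.709] (array([ 0.182, -0.295,  0.712]), array([ 0.375, -0.461,  0.37 ]))
```

```bash
cat > plan.py <<'E'
from sim import *
from g import Rg,P as PG
def rz(t): c,s=np.cos(t),np.sin(t); return np.array([[c,-s,0],[s,c,0],[0,0,1.]])
def ry(t): c,s=np.cos(t),np.sin(t); return np.array([[c,0,s],[0,1,0],[-s,0,c]])
F=rz(np.pi/2)
def fj(q):
    T=np.eye(3); ax=[]; Ts=[]
    for i in range(7):
        A=T[:,2 if AX[i]=='z' else 1]*S7[i]; ax.append(A); T=T@(rz if AX[i]=='z' else ry)(S7[i]*q[i]); Ts.append(T)
    p0=np.array([0,0,h]); ps=p0+a*Ts[0][:,1]; pe=ps+L1*Ts[2][:,2]+b*Ts[2][:,1]; pw=pe+L2*Ts[4][:,2]; pt=pw+L3*Ts[6][:,2]
    c=[p0,ps,ps,pe,pe,pw,pw]
    J=np.array([np.r_[np.cross(ax[i],pt-c[i]),ax[i]] for i in range(7)]).T
    return pt,T@F,J
def rv(M): return cv2.Rodrigues(M)[0][:,0]
def follow(q,poses):
    tr=[]
    for P,Rt in poses:
        for _ in range(2):
            p,r,J=fj(q); e=np.r_[P-p,rv(Rt@r.T)]; q=q+J.T@np.linalg.solve(J@J.T+1e-5*np.eye(6),e)
        if (q<LO+.03).any() or (q>HI-.03).any(): return None,tr
        p,r,_=fj(q)
        if np.linalg.norm(P-p)>4e-3: return None,tr
        tr.append(q)
    return q,tr
def line(A,B,step=(.03,6)):
    w=rv(B[1]@A[1].T); n=int(max(np.linalg.norm(B[0]-A[0])/step[0],np.degrees(np.linalg.norm(w))/step[1],1))+1
    return [(A[0]+(B[0]-A[0])*k/n,cv2.Rodrigues(w*k/n)[0]@A[1]) for k in range(1,n+1)]
def flip(A,az1,dep1,sgn,PB,y0=1,n=32):
    out=[]; az0=.0715
    for k in range(1,n+1):
        t=k/n; Rt=tool(az0+(az1-az0)*t,np.radians(50)+(dep1-np.radians(50))*t,False)@rz(sgn*np.pi*t)
        if y0<0: Rt=Rt@rz(np.pi)
        out.append((A+(PB-A)*t,Rt))
    return out
SL=np.array([.5195,-.212,.018])
def job(q,az,sgn,y0=1,dep=40):
    "from config at the grasp: lift, flip, lower, retreat"
    dep=np.radians(dep); R0=Rg if y0>0 else Rg@rz(np.pi); up=PG+[-.03,0,.16]; Rp=tool(az,dep,True)
    if y0<0: Rp=Rp@rz(np.pi)
    PB=SL+[0,0,.20]-.025*Rp[:,2]
    fl=flip(up,az,dep,sgn,PB,y0); Rp=fl[-1][1]
    lo=PB-[0,0,.13]; back=lo-[.08*np.cos(az),.08*np.sin(az),.02]
    return follow(q,line((PG,R0),(up,R0))+fl+line((PB,Rp),(lo,Rp))+line((lo,Rp),(back,Rp)))
def margin(tr): t=np.array(tr); return np.minimum(t-LO,HI-t).min()
def speed(tr): return (abs(np.diff(np.array(tr),axis=0))/V).max()/.1
E
cat > s1.py <<'E'
from plan import *
import time
g=np.random.default_rng(1)
# which grasp configs allow the job?
ok=[]
for y0 in(1,-1):
    R0=Rg if y0>0 else Rg@rz(np.pi)
    qs=[q for m,q in ik(PG,R.from_matrix(R0),40,3)]
    for q in qs:
      # spread along nullspace
      for d in(-1,1):
        x=q.copy(); prev=None
        for k in range(25):
            p,r,J=fj(x); n=np.linalg.svd(J)[2][-1]
            if prev is not None and n@prev<0:n=-n
            elif prev is None: n=n*d
            prev=n; x,_=follow(x+.08*n,[(PG,R0)]) if k or d>0 else (x,0)
            if x is None: break
            if k%2: continue
            for az in np.radians([-110,-90,-75,-60,-45,-30]):
                for s in(1,-1):
                    e,tr=job(x,az,s,y0)
                    if e is not None: ok.append((margin(tr),y0,np.degrees(az),s,x,speed(tr),e))
ok.sort(key=lambda t:-t[0]); print(len(ok))
for t in ok[:12]: print(t[0].round(3),t[1],t[2],t[3],t[4],'sp',t[5].round(2),'end',t[6])
import pickle; pickle.dump(ok,open('ok.pkl','wb'))
E
time python3 s1.py
```

```text
66
0.377 1 -90.0 -1 [-0.044  0.572 -0.714  2.201  1.875  0.696 -2.186] sp 0.41 end [ 0.011  0.784 -0.573  1.967  1.127  1.423  0.289]
0.374 1 -90.0 -1 [-0.084  0.555 -0.659  2.204  1.883  0.665 -2.208] sp 0.42 end [-0.024  0.77  -0.52   1.971  1.108  1.389  0.302]
0.366 1 -110.0 -1 [-0.166  0.526 -0.548  2.211  1.902  0.608 -2.252] sp 0.46 end [-0.034  0.854 -0.398  1.671  0.881  1.509  0.352]
0.366 1 -90.0 -1 [-0.166  0.526 -0.548  2.211  1.902  0.608 -2.252] sp 0.46 end [-0.1    0.744 -0.409  1.978  1.071  1.32   0.33 ]
0.363 1 -75.0 -1 [-0.044  0.572 -0.714  2.201  1.875  0.696 -2.186] sp 0.41 end [-0.01   0.713 -0.584  2.197  1.302  1.305  0.246]
0.359 1 -75.0 -1 [-0.084  0.555 -0.659  2.204  1.883  0.665 -2.208] sp 0.42 end [-0.05   0.697 -0.529  2.201  1.29   1.268  0.252]
0.356 1 -110.0 -1 [-0.084  0.555 -0.659  2.204  1.883  0.665 -2.208] sp 0.42 end [ 0.03   0.878 -0.505  1.664  0.931  1.568  0.314]
0.351 1 -75.0 -1 [-0.166  0.526 -0.548  2.211  1.902  0.608 -2.252] sp 0.46 end [-0.134  0.672 -0.414  2.208  1.267  1.194  0.267]
0.349 1 -90.0 -1 [ 0.032  0.611 -0.823  2.195  1.863  0.762 -2.144] sp 0.38 end [ 0.077  0.817 -0.673  1.961  1.161  1.492  0.265]
0.349 1 -75.0 -1 [ 0.032  0.611 -0.823  2.195  1.863  0.762 -2.144] sp 0.38 end [ 0.063  0.747 -0.688  2.191  1.324  1.38   0.234]
0.335 1 -110.0 -1 [-0.25   0.503 -0.437  2.218  1.926  0.555 -2.3  ] sp 0.5 end [-0.103  0.835 -0.287  1.679  0.829  1.451  0.394]
0.335 1 -90.0 -1 [-0.25   0.503 -0.437  2.218  1.926  0.555 -2.3  ] sp 0.5 end [-0.182  0.723 -0.293  1.986  1.03   1.251  0.361]
real	0m45.340s
user	0m45.589s
sys	0m0.164s
```

```bash
cat > s2.py <<'E'
from plan import *
import pickle,time
ok=pickle.load(open('ok.pkl','rb'))
for t in [t for t in ok if t[2] in(-60.,-45.,-30.)][:6]: print(t[0].round(3),t[1],t[2],t[3],t[4],'sp',t[5].round(2),'end',t[6])
s=monitor.observe(); q0=s['joints']; A=fj(q0)[:2]; print(A[0]-s['position'])
pre=PG-.12*Rg[:,2]
g=np.random.default_rng(5); t0=time.time(); best=[]
qt=np.array([-.084,.555,-.659,2.204,1.883,.665,-2.208])
while time.time()-t0<240:
    n=g.integers(1,3); vs=[]
    for _ in range(n):
        qq=q0+(qt-q0)*g.uniform(-.2,1.3,7) if g.random()<.6 else qt+g.normal(0,.5,7); p,r,_=fj(np.clip(qq,LO+.05,HI-.05)); vs.append((p,r))
    if any(v[0][2]<.27 or v[0][1]>.40 or v[0][2]>.7 for v in vs): continue
    path=[];c=A
    for v in vs+[(pre,Rg),(PG,Rg)]:
        L=line(c,v,(.03,6)); path+=L; c=v
    q,tr=follow(q0,path)
    if q is None: continue
    best.append((np.linalg.norm(q-qt)+.01*len(path),len(path),margin(tr),speed(tr),q,vs)); 
best.sort(key=lambda t:t[0]); print(len(best))
for t in best[:40:4]+best[:3]:
    r=[(az,margin(j[1]).round(2)) for az in(-75,-60,-50) for j in [job(t[4],np.radians(az),-1)] if j[0] is not None]
    print(round(t[0],3),t[1],t[2].round(2),t[3].round(2),t[4],r)
pickle.dump(best[:50],open('best.pkl','wb'))
E
python3 s2.py
```

```text
[ 0.001 -0.     0.   ]
1692
0.213 17 0.07 2.05 [-0.062  0.564 -0.689  2.202  1.878  0.682 -2.196] [(-75, np.float64(0.36)), (-60, np.float64(0.15))]
0.251 22 0.09 1.73 [-0.068  0.561 -0.68   2.203  1.88   0.677 -2.199] [(-75, np.float64(0.36)), (-60, np.float64(0.15))]
0.288 23 0.2 1.1 [-0.054  0.567 -0.699  2.201  1.877  0.688 -2.192] [(-75, np.float64(0.36)), (-60, np.float64(0.15))]
0.344 33 0.08 0.96 [-0.091  0.552 -0.649  2.204  1.884  0.66  -2.212] [(-75, np.float64(0.36)), (-60, np.float64(0.14))]
0.368 35 0.24 0.54 [-0.075  0.558 -0.671  2.203  1.881  0.672 -2.203] [(-75, np.float64(0.36)), (-60, np.float64(0.14))]
0.384 31 0.11 1.16 [-0.121  0.541 -0.608  2.207  1.891  0.638 -2.228] [(-75, np.float64(0.36)), (-60, np.float64(0.14))]
0.39 33 0.04 0.9 [-0.054  0.567 -0.7    2.201  1.877  0.688 -2.192] [(-75, np.float64(0.36)), (-60, np.float64(0.15))]
0.4 39 0.03 0.67 [-0.079  0.557 -0.665  2.203  1.882  0.669 -2.205] [(-75, np.float64(0.36)), (-60, np.float64(0.14))]
0.41 26 0.22 0.92 [-0.16   0.528 -0.555  2.21   1.901  0.611 -2.25 ] [(-75, np.float64(0.35)), (-60, np.float64(0.14))]
0.415 30 0.23 0.7 [-0.027  0.579 -0.738  2.199  1.872  0.71  -2.177] [(-75, np.float64(0.36)), (-60, np.float64(0.15))]
0.213 17 0.07 2.05 [-0.062  0.564 -0.689  2.202  1.878  0.682 -2.196] [(-75, np.float64(0.36)), (-60, np.float64(0.15))]
0.239 23 0.14 1.34 [-0.088  0.553 -0.652  2.204  1.884  0.662 -2.21 ] [(-75, np.float64(0.36)), (-60, np.float64(0.14))]
0.242 21 0.05 1.14 [-0.1    0.548 -0.636  2.205  1.886  0.653 -2.217] [(-75, np.float64(0.36)), (-60, np.float64(0.14))]
```

Run:
```python
from plan import *
import pickle
best=[t for t in pickle.load(open('best.pkl','rb')) if t[2]>.2 and t[3]<.66]
t=best[0]; print(t[:5])
s=monitor.observe(); c=(s['position'],R.from_rotvec(s['ee_rot']).as_matrix()); pre=PG-.12*Rg[:,2]
for v in t[5]+[(pre,Rg)]:
    w=np.degrees(rv(v[1]@c[1].T)); n=len(line(c,v,(.03,6))); print('via',v[0],'rows',n,'per row',((v[0]-c[0])*100/n).round(2).tolist(),(w/n).round(2).tolist()); c=v
q,tr=follow(s['joints'],line((s['position'],R.from_rotvec(s['ee_rot']).as_matrix()),t[5][0]))
print(q)
pz=[(fj(x)[0]) for x in tr]; print(min(p[2] for p in pz))
```

```text
(np.float64(0.3681606505376786), 35, np.float64(0.2350357923025082), np.float64(0.5432914434496996), array([-0.075,  0.558, -0.671,  2.203,  1.881,  0.672, -2.203]))
via [ 0.591 -0.122  0.43 ] rows 17 per row [0.75, -2.53, 0.32] [0.58, -0.58, -5.63]
via [0.533 0.203 0.205] rows 14 per row [-0.41, 2.32, -1.6] [-1.97, 1.08, 4.22]
[ 0.323 -0.05  -0.438  2.029  0.859  0.56  -1.91 ]
0.37874223349536906
```

Call:
move_arm(
  series=[
    [0.75, -2.53, 0.32, 0.58, -0.58, -5.63],
    [0.75, -2.53, 0.32, 0.58, -0.58, -5.63],
    [0.75, -2.53, 0.32, 0.58, -0.58, -5.63],
    [0.75, -2.53, 0.32, 0.58, -0.58, -5.63],
    [0.75, -2.53, 0.32, 0.58, -0.58, -5.63],
    [0.75, -2.53, 0.32, 0.58, -0.58, -5.63],
    [0.75, -2.53, 0.32, 0.58, -0.58, -5.63],
    [0.75, -2.53, 0.32, 0.58, -0.58, -5.63],
  ],
)

```text
clock: 5.4
position: [0.518, 0.1058, 0.4004]
ee_rot: [2.14, 1.653, 1.052]
force: [0.2, -1.8, 0.6]
width: 0.996
```

Call:
move_arm(
  series=[
    [0.75, -2.53, 0.32, 0.58, -0.58, -5.63],
    [0.75, -2.53, 0.32, 0.58, -0.58, -5.63],
    [0.75, -2.53, 0.32, 0.58, -0.58, -5.63],
    [0.75, -2.53, 0.32, 0.58, -0.58, -5.63],
    [0.75, -2.53, 0.32, 0.58, -0.58, -5.63],
    [0.75, -2.53, 0.32, 0.58, -0.58, -5.63],
    [0.75, -2.53, 0.32, 0.58, -0.58, -5.63],
    [0.75, -2.53, 0.32, 0.58, -0.58, -5.63],
  ],
)

```text
clock: 6.2
position: [0.5783, -0.0969, 0.426]
ee_rot: [2.413, 0.607, 0.921]
force: [0.3, 0.6, -0.9]
width: 0.995
```

Call:
move_arm(
  series=[
    [0.75, -2.53, 0.32, 0.58, -0.58, -5.63],
    [0, 0, 0, 0, 0, 0],
  ],
)

```text
clock: 6.4
position: [0.5864, -0.1232, 0.4288]
ee_rot: [2.423, 0.476, 0.896]
force: [-0.7, -0.2, -0.2]
width: 0.997
```

Run:
```python
from plan import *
to(PG-.12*Rg[:,2],Rg)
s=monitor.observe(); c=(s['position'],R.from_rotvec(s['ee_rot']).as_matrix())
q,tr=follow(s['joints'],line(c,(PG-.12*Rg[:,2],Rg))+line((PG-.12*Rg[:,2],Rg),(PG,Rg))); print(q,len(tr),margin(tr),speed(tr))
for az in(-75,-65,-60):
    j=job(q,np.radians(az),-1); print(az,margin(j[1]),speed(j[1]))
```

```text
t 6.4 pos [ 0.586 -0.123  0.429] q [ 0.347 -0.06  -0.449  2.037  0.835  0.552 -1.887] F [-0.717 -0.238 -0.175] w 0.997
  dcm [ -5.295  32.652 -22.34 ] ddeg [-27.666  14.82   59.288] | 67.1
[-0.062  0.563 -0.688  2.202  1.879  0.681 -2.196] 18 0.2886411761936043 0.35155938388014374
-75 0.36128850500987797 0.41418128643484114
-65 0.21964559972165487 0.41418128643484114
-60 0.14551575249817184 0.41418128643484114
```

Call:
move_arm(
  series=[
    [-0.38, 2.33, -1.6, -1.98, 1.06, 4.23],
    [-0.38, 2.33, -1.6, -1.98, 1.06, 4.23],
    [-0.38, 2.33, -1.6, -1.98, 1.06, 4.23],
    [-0.38, 2.33, -1.6, -1.98, 1.06, 4.23],
    [-0.38, 2.33, -1.6, -1.98, 1.06, 4.23],
    [-0.38, 2.33, -1.6, -1.98, 1.06, 4.23],
    [-0.38, 2.33, -1.6, -1.98, 1.06, 4.23],
    [-0.38, 2.33, -1.6, -1.98, 1.06, 4.23],
  ],
)

```text
clock: 7.2
position: [0.5543, 0.0668, 0.3001]
ee_rot: [2.119, 1.337, 0.807]
force: [0.4, -0.6, 0.6]
width: 1.003
```

Call:
move_arm(
  series=[
    [-0.38, 2.33, -1.6, -1.98, 1.06, 4.23],
    [-0.38, 2.33, -1.6, -1.98, 1.06, 4.23],
    [-0.38, 2.33, -1.6, -1.98, 1.06, 4.23],
    [-0.38, 2.33, -1.6, -1.98, 1.06, 4.23],
    [-0.38, 2.33, -1.6, -1.98, 1.06, 4.23],
    [-0.38, 2.33, -1.6, -1.98, 1.06, 4.23],
    [0, 0, 0, 0, 0, 0],
    [0, 0, 0, 0, 0, 0],
  ],
)

```text
clock: 8.0
position: [0.5318, 0.2052, 0.2044]
ee_rot: [1.756, 1.895, 0.686]
force: [-1.0, 0.3, 0.7]
width: 1.006
```

Run:
```python
from g import *
to(P-.12*Rg[:,2],Rg); to(P,Rg)
s=monitor.observe(); Rc=R.from_rotvec(s['ee_rot']).as_matrix()
tiles=[]
import fit
for n in('side','top'):
    d=cam(n); im=cv2.resize(d['color'],None,fx=8,fy=8,interpolation=cv2.INTER_CUBIC)
    for k,Pp in fit.parts([.608,.2088,.0715])[0].items():
        if k!='base': cv2.polylines(im,[fit.hull(d,Pp,8)],True,(255,0,0) if k=='box' else (0,0,255),1)
    for q in (s['position']+np.outer([-.05,0,.019,.12],Rc[:,2])): cv2.circle(im,tuple(int(x) for x in proj(d,q)[0]*8),4,(0,255,0),-1)
    u,v=(275,235) if n=='side' else (250,202)
    tiles.append(im[(v-40)*8:(v+40)*8,(u-50)*8:(u+50)*8])
cv2.imwrite('pics/d.png',cv2.cvtColor(cv2.resize(np.hstack(tiles),(800,320),interpolation=cv2.INTER_AREA),cv2.COLOR_RGB2BGR))
```

```text
t 8.0 pos [0.532 0.205 0.204] q [-0.038  0.277 -0.763  2.277  1.515  0.589 -1.961] F [-1.032  0.259  0.661] w 1.006
  dcm [ 0.167 -0.195  0.107] ddeg [ 0.077 -0.146 -0.231] | 0.3
t 8.0 pos [0.532 0.205 0.204] q [-0.038  0.277 -0.763  2.277  1.515  0.589 -1.961] F [-1.032  0.259  0.661] w 1.006
  dcm [ 7.861  0.356 -9.086] ddeg [ 0.077 -0.146 -0.231] | 0.3
```

View pics/d.png

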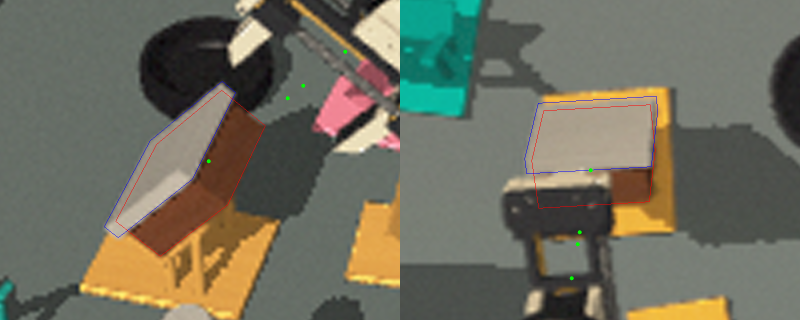

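The side crop shows the box outline matching the fit. The fingertips at (250,45) and (360,135) straddle the box, and the projected pinch point at (208,160) lies inside it. Advancing.

Call:
move_arm(
  series=[
    [1.31, 0.06, -1.51, 0, 0, -0.1],
    [1.31, 0.06, -1.51, 0, 0, -0.1],
    [1.31, 0.06, -1.51, 0, 0, 0],
    [1.31, 0.06, -1.51, 0, 0, 0],
    [1.31, 0.06, -1.51, 0, 0, 0],
    [1.31, 0.06, -1.51, 0, 0, 0],
    [0, 0, 0, 0, 0, 0],
    [0, 0, 0, 0, 0, 0],
  ],
)

```text
clock: 8.9
position: [0.6108, 0.2076, 0.1144]
ee_rot: [1.76, 1.889, 0.684]
force: [-1.3, 0.2, 0.1]
width: 1.0
```

```bash
python3 -c "
from g import *
to(P,Rg)"
```

```text
t 8.9 pos [0.611 0.208 0.114] q [-0.053  0.56  -0.694  2.204  1.872  0.68  -2.187] F [-1.32   0.209  0.086] w 1.0
  dcm [-0.038  0.119 -0.09 ] ddeg [ 0.081 -0.097  0.102] | 0.2
```

Call:
move_arm(
  series=[
    [0, 0.1, -0.1, 0, 0, 0],
    [0, 0, 0, 0, 0, 0],
    [0, 0, 0, 0, 0, 0],
    [0, 0, 0, 0, 0, 0],
  ],
  grip=0.62,
  force=10,
)

```text
clock: 9.3
position: [0.6109, 0.2094, 0.1136]
ee_rot: [1.759, 1.889, 0.686]
force: [0.4, -0.8, 0.4]
width: 0.699
```

Call:
move_arm(
  series=[
    [0, 0, 0, 0, 0, 0],
    [0, 0, 0, 0, 0, 0],
    [0, 0, 0, 0, 0, 0],
    [0, 0, 0, 0, 0, 0],
    [0, 0, 0, 0, 0, 0],
  ],
  grip=0.4,
  force=20,
)

```text
clock: 9.8
position: [0.6119, 0.2094, 0.1139]
ee_rot: [1.759, 1.888, 0.686]
force: [1.9, -0.3, 6.2]
width: 0.524
```

Call:
move_arm(
  series=[
    [0, 0, 0, 0, 0, 0],
    [0, 0, 0.4, 0, 0, 0],
    [0, 0, 0.8, 0, 0, 0],
    [0, 0, 1.2, 0, 0, 0],
    [0, 0, 1.6, 0, 0, 0],
    [0, 0, 2, 0, 0, 0],
    [0, 0, 0, 0, 0, 0],
  ],
  force=22,
)

```text
clock: 10.5
position: [0.6111, 0.21, 0.1753]
ee_rot: [1.759, 1.888, 0.688]
force: [0.9, -0.1, -5.2]
width: 0.522
```

Run:
```python
from g import *
import fit
to(P+[0,0,.06],Rg)
tiles=[]
for n in('side','top'):
    d=cam(n); im=cv2.resize(d['color'],None,fx=8,fy=8,interpolation=cv2.INTER_CUBIC)
    u,v=(275,225) if n=='side' else (250,202)
    tiles.append(im[(v-40)*8:(v+40)*8,(u-50)*8:(u+50)*8])
cv2.imwrite('pics/e.png',cv2.cvtColor(cv2.resize(np.hstack(tiles),(800,320),interpolation=cv2.INTER_AREA),cv2.COLOR_RGB2BGR))
```

```text
t 10.5 pos [0.6111 0.21   0.1753] q [-0.045   0.4304 -0.6858  2.1582  1.6385  0.5951 -1.965 ] F [ 0.8965 -0.0889 -5.1625] w 0.522
  dcm [-0.0696 -0.1205 -0.1763] ddeg [-0.0092  0.0422  0.014 ] | 0.0
```

View pics/e.png

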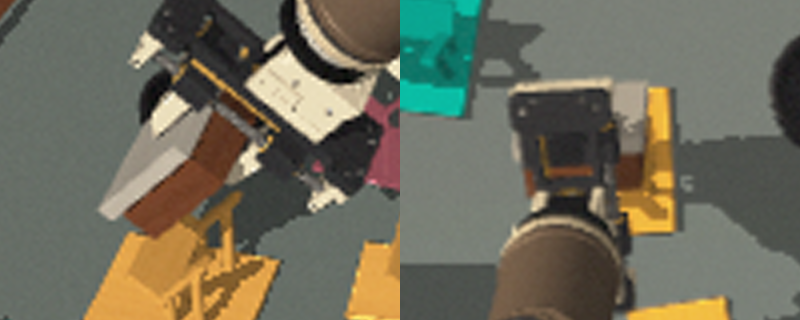

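The box is lifted with the lid shut: wrist −5.2 N, opening 48 mm. The side crop shows it hanging clear of the rest at (170,160). Planning the turn-over.

```bash
cat > s3.py <<'E'
from plan import *
s=monitor.observe(); q0=s['joints']; c0=(s['position'],R.from_rotvec(s['ee_rot']).as_matrix())
def rowsim(q,c,stages):
    poses=[]; p,Rt=c
    for n,row in stages:
        for _ in range(n): p=p+np.array(row[:3])/100; Rt=cv2.Rodrigues(np.radians(np.array(row[3:])))[0]@Rt; poses.append((p,Rt))
    q,tr=follow(q,poses); return q,tr,(p,Rt)
az0=.0715
for dmid in(50,60,70):
  for az in(-75,-65,-60):
    for xm,ym,zm in((.56,.15,.32),(.58,.05,.32),(.54,.1,.36)):
      Rm=tool(az0,np.radians(dmid),False); n1=6
      w=np.degrees(rv(Rm@c0[1].T)); A=[(n1,np.r_[(np.array([xm,ym+.05,zm])-c0[0])*100/n1,w/n1])]
      A.append((24,np.r_[0,-5/24,0,-7.5*Rm[:,2]]))
      Rp=tool(np.radians(az),np.radians(40),True); Rm2=Rm@rz(-np.pi); PB=SL+[0,0,.20]-.025*Rp[:,2]
      w=np.degrees(rv(Rp@Rm2.T)); n3=14; A.append((n3,np.r_[(PB-[xm,ym,zm])*100/n3,w/n3]))
      A.append((7,np.array([0,0,-1.8,0,0,0]))); A.append((8,np.array([-np.cos(np.radians(az)),-np.sin(np.radians(az)),-.25,0,0,0])))
      q,tr,c=rowsim(q0,c0,A)
      if q is not None: print(dmid,az,xm,ym,zm,margin(tr).round(3),speed(tr).round(2)); 
      if q is not None and dmid==60 and az==-65:
        for k,r in A[:3]: print('   ',k,r.round(2).tolist())
E
python3 s3.py
```

```text
50 -75 0.56 0.15 0.32 0.111 0.48
50 -75 0.54 0.1 0.36 0.218 0.79
50 -65 0.56 0.15 0.32 0.111 0.43
50 -65 0.54 0.1 0.36 0.218 0.76
50 -60 0.56 0.15 0.32 0.111 0.43
50 -60 0.54 0.1 0.36 0.145 0.76
60 -75 0.54 0.1 0.36 0.061 0.78
60 -65 0.54 0.1 0.36 0.061 0.78
    6 [-1.17, -0.98, 3.12, -0.11, 1.64, 0.01]
    24 [0.0, -0.21, 0.0, -3.74, -0.27, 6.5]
    14 [-0.2, -2.1, -0.9, -0.77, -1.31, -4.88]
60 -60 0.54 0.1 0.36 0.061 0.78
```

```bash
cat > s4.py <<'E'
from s3 import rowsim,q0,c0
from plan import *
az=np.radians(-65); dep=np.radians(40)
for up in(PG+[-.03,0,.16],PG+[-.05,-.03,.2]):
  for hz in(.2,.25):
    Rp=tool(az,dep,True); PB=SL+[0,0,hz]-.025*Rp[:,2]; K=[(up,Rg)]+flip(up,az,dep,-1,PB,1,32)[7::8]
    A=[];c=c0
    for i,k in enumerate(K):
        n=4 if i==0 else 8; A.append((n,np.r_[(k[0]-c[0])*100/n,np.degrees(rv(k[1]@c[1].T))/n].round(2))); c=k
    q,tr,e=rowsim(q0,c0,A+[(7,[0,0,-1.8,0,0,0]),(8,[-.42,.9,-.25,0,0,0])])
    print(up,hz,q,None if q is None else (margin(tr),speed(tr)))
    for r in A: print('  ',r[0],r[1].tolist())
E
python3 s4.py | grep -v "^[567]0 \|^    [0-9]* \[.*" ; python3 s4.py | tail -24
```

```text
[0.58  0.209 0.274] 0.2 [-0.011  0.661 -0.591  2.349  1.443  1.241  0.21 ] (np.float64(0.22064213464578586), np.float64(0.3792637018504477))
   4 [-0.75, -0.0, 2.52, 0.02, -0.03, 0.01]
   8 [-0.22, -1.26, -0.12, -3.68, -0.0, 2.12]
   8 [-0.22, -1.26, -0.12, -3.68, 1.16, 1.96]
   8 [-0.22, -1.26, -0.12, -3.31, 2.31, 1.79]
   8 [-0.22, -1.26, -0.12, -2.57, 3.33, 1.61]
[0.58  0.209 0.274] 0.25 [ 0.036  0.549 -0.64   2.327  1.358  1.242  0.349] (np.float64(0.24335495825454423), np.float64(0.3792637018504477))
   4 [-0.75, -0.0, 2.52, 0.02, -0.03, 0.01]
   8 [-0.22, -1.26, 0.03, -3.68, -0.0, 2.12]
   8 [-0.22, -1.26, 0.03, -3.68, 1.16, 1.96]
   8 [-0.22, -1.26, 0.03, -3.31, 2.31, 1.79]
   8 [-0.22, -1.26, 0.03, -2.57, 3.33, 1.61]
[0.56  0.179 0.314] 0.2 [ 0.017  0.675 -0.621  2.343  1.452  1.263  0.211] (np.float64(0.2265473306709458), np.float64(0.6611412122173688))
   4 [-1.25, -0.75, 3.52, 0.02, -0.03, 0.01]
   8 [-0.15, -1.17, -0.25, -3.68, -0.0, 2.12]
   8 [-0.15, -1.17, -0.25, -3.68, 1.16, 1.96]
   8 [-0.15, -1.17, -0.25, -3.31, 2.31, 1.79]
   8 [-0.15, -1.17, -0.25, -2.57, 3.33, 1.
[... 1149 characters left out ...]
-0.621  2.343  1.452  1.263  0.211] (np.float64(0.2265473306709458), np.float64(0.6611412122173688))
   4 [-1.25, -0.75, 3.52, 0.02, -0.03, 0.01]
   8 [-0.15, -1.17, -0.25, -3.68, -0.0, 2.12]
   8 [-0.15, -1.17, -0.25, -3.68, 1.16, 1.96]
   8 [-0.15, -1.17, -0.25, -3.31, 2.31, 1.79]
   8 [-0.15, -1.17, -0.25, -2.57, 3.33, 1.61]
[0.56  0.179 0.314] 0.25 [ 0.062  0.554 -0.668  2.32   1.363  1.257  0.357] (np.float64(0.25024364680205924), np.float64(0.6611412122173688))
   4 [-1.25, -0.75, 3.52, 0.02, -0.03, 0.01]
   8 [-0.15, -1.17, -0.09, -3.68, -0.0, 2.12]
   8 [-0.15, -1.17, -0.09, -3.68, 1.16, 1.96]
   8 [-0.15, -1.17, -0.09, -3.31, 2.31, 1.79]
   8 [-0.15, -1.17, -0.09, -2.57, 3.33, 1.61]
```

Call:
move_arm(
  series=[
    [-0.75, 0, 2.52, 0, 0, 0],
    [-0.75, 0, 2.52, 0, 0, 0],
    [-0.75, 0, 2.52, 0, 0, 0],
    [-0.75, 0, 2.52, 0, 0, 0],
  ],
)

```text
clock: 11.0
position: [0.5797, 0.2086, 0.2725]
ee_rot: [1.761, 1.891, 0.681]
force: [0.0, 0.3, -5.1]
width: 0.522
```

Call:
move_arm(
  series=[
    [-0.22, -1.26, 0.03, -3.68, 0, 2.12],
    [-0.22, -1.26, 0.03, -3.68, 0, 2.12],
    [-0.22, -1.26, 0.03, -3.68, 0, 2.12],
    [-0.22, -1.26, 0.03, -3.68, 0, 2.12],
    [-0.22, -1.26, 0.03, -3.68, 0, 2.12],
    [-0.22, -1.26, 0.03, -3.68, 0, 2.12],
    [-0.22, -1.26, 0.03, -3.68, 0, 2.12],
    [-0.22, -1.26, 0.03, -3.68, 0, 2.12],
  ],
)

```text
clock: 11.8
position: [0.5625, 0.1073, 0.2743]
ee_rot: [1.173, 2.114, 0.25]
force: [0.1, -0.4, -5.5]
width: 0.521
```

Call:
move_arm(
  series=[
    [-0.22, -1.26, 0.03, -3.68, 1.16, 1.96],
    [-0.22, -1.26, 0.03, -3.68, 1.16, 1.96],
    [-0.22, -1.26, 0.03, -3.68, 1.16, 1.96],
    [-0.22, -1.26, 0.03, -3.68, 1.16, 1.96],
    [-0.22, -1.26, 0.03, -3.68, 1.16, 1.96],
    [-0.22, -1.26, 0.03, -3.68, 1.16, 1.96],
    [-0.22, -1.26, 0.03, -3.68, 1.16, 1.96],
    [-0.22, -1.26, 0.03, -3.68, 1.16, 1.96],
  ],
)

```text
clock: 12.6
position: [0.545, 0.0068, 0.277]
ee_rot: [0.62, 2.29, -0.264]
force: [1.1, 0.5, -4.9]
width: 0.524
```

Call:
move_arm(
  series=[
    [-0.22, -1.26, 0.03, -3.31, 2.31, 1.79],
    [-0.22, -1.26, 0.03, -3.31, 2.31, 1.79],
    [-0.22, -1.26, 0.03, -3.31, 2.31, 1.79],
    [-0.22, -1.26, 0.03, -3.31, 2.31, 1.79],
    [-0.22, -1.26, 0.03, -3.31, 2.31, 1.79],
    [-0.22, -1.26, 0.03, -3.31, 2.31, 1.79],
    [-0.22, -1.26, 0.03, -3.31, 2.31, 1.79],
    [-0.22, -1.26, 0.03, -3.31, 2.31, 1.79],
  ],
)

```text
clock: 13.4
position: [0.5276, -0.0938, 0.2795]
ee_rot: [0.054, 2.457, -0.787]
force: [-0.5, 0.6, -5.5]
width: 0.52
```

Call:
move_arm(
  series=[
    [-0.22, -1.26, 0.03, -2.57, 3.33, 1.61],
    [-0.22, -1.26, 0.03, -2.57, 3.33, 1.61],
    [-0.22, -1.26, 0.03, -2.57, 3.33, 1.61],
    [-0.22, -1.26, 0.03, -2.57, 3.33, 1.61],
    [-0.22, -1.26, 0.03, -2.57, 3.33, 1.61],
    [-0.22, -1.26, 0.03, -2.57, 3.33, 1.61],
    [-0.22, -1.26, 0.03, -2.57, 3.33, 1.61],
    [-0.22, -1.26, 0.03, -2.57, 3.33, 1.61],
  ],
)

```text
clock: 14.2
position: [0.5102, -0.1944, 0.282]
ee_rot: [-0.589, 2.629, -1.23]
force: [-0.1, -0.3, -5.3]
width: 0.519
```

```bash
cat > look.py <<'E'
from plan import *
import fit,sys
az=np.radians(-65); Rp=tool(az,np.radians(40),True)
def boxpose(s):
    Rc=R.from_rotvec(s['ee_rot']).as_matrix(); B=np.column_stack([Rc[:,2],np.cross(Rc[:,1],Rc[:,2]),Rc[:,1]]); return B,s['position']-B@[-.025,0,.024]
def look(name,z,overlay=True):
    s=monitor.observe(); B,bo=boxpose(s); tiles=[]
    for n in('side','top'):
        d=cam(n); im=cv2.resize(d['color'],None,fx=8,fy=8,interpolation=cv2.INTER_CUBIC)
        if overlay:
            for C,col in((fit.boxc(-.045,.045,-.045,.045,0,.044),(255,0,0)),(fit.boxc(-.048,.052,-.05,.05,.034,.048),(0,0,255))):
                cv2.polylines(im,[fit.hull(d,C@B.T+bo,8)],True,col,1)
        an=np.linspace(0,2*np.pi,60); cv2.polylines(im,[(proj(d,np.c_[SL[0]+.12*np.cos(an),SL[1]+.12*np.sin(an),.018+0*an])*8).astype(int)],True,(0,255,0),1)
        u,v=proj(d,[SL[0],SL[1],z])[0].astype(int); tiles.append(im[(v-44)*8:(v+44)*8,(u-50)*8:(u+50)*8])
    cv2.imwrite(name,cv2.cvtColor(cv2.resize(np.hstack(tiles),(800,352),interpolation=cv2.INTER_AREA),cv2.COLOR_RGB2BGR))
    print('lid corners z',np.sort((fit.boxc(-.048,.052,-.05,.05,.034,.048)@B.T+bo)[:,2])[:3],'lid ctr',bo+B@[.002,0,.048])
E
python3 -c "
from look import *
to(SL+[0,0,.25]-.025*Rp[:,2],Rp); look('pics/f.png',.12)"
```

```text
t 14.2 pos [ 0.5102 -0.1944  0.282 ] q [ 0.2775  0.25   -0.622   2.1632  1.2205  1.1248  0.9052] F [-0.0688 -0.3065 -5.2658] w 0.519
  dcm [ 0.1245 -0.0196  0.21  ] ddeg [ 0.2095 -0.2366 -0.1282] | 0.3
lid corners z [0.2139 0.2144 0.2246] lid ctr [ 0.5122 -0.1993  0.2462]
```

View pics/f.png

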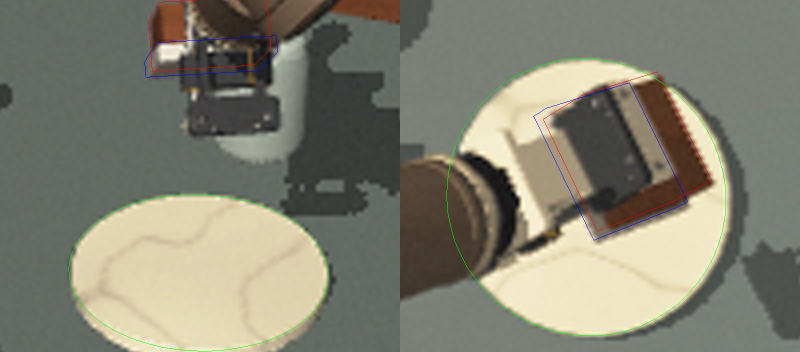

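The wrist load is unchanged and the box matches the predicted outline (walnut edge at (660,75)–(713,185), top tile), so it hasn't slipped. The slab outline also fits. Lowering.

Call:
move_arm(
  series=[
    [0.2, -0.4, -2.2, 0.2, -0.2, -0.1],
    [0.2, -0.4, -2.2, 0, 0, 0],
    [0.2, -0.4, -2.2, 0, 0, 0],
    [0.2, -0.4, -2.2, 0, 0, 0],
    [0.2, -0.4, -2.2, 0, 0, 0],
    [0.2, -0.4, -2.2, 0, 0, 0],
    [0.2, -0.4, -2.2, 0, 0, 0],
    [0, 0, -2.2, 0, 0, 0],
  ],
)

```text
clock: 15.1
position: [0.5249, -0.2213, 0.1057]
ee_rot: [-0.576, 2.627, -1.22]
force: [0.6, -0.6, -5.8]
width: 0.521
```

Call:
move_arm(
  series=[
    [0, 0, 0, 0, 0, 0],
    [0, 0, -0.3, 0, 0, 0],
    [0, 0, -0.3, 0, 0, 0],
    [0, 0, 0, 0, 0, 0],
    [0, 0, 0, 0, 0, 0],
  ],
)

```text
clock: 15.6
position: [0.5249, -0.2219, 0.1022]
ee_rot: [-0.578, 2.626, -1.224]
force: [-0.5, -0.5, -5.4]
width: 0.524
```

```bash
python3 -c "
from look import *
to(SL+[0,0,.12]-.025*Rp[:,2],Rp); look('pics/g.png',.06)"
```

```text
t 15.6 pos [ 0.5249 -0.2219  0.1022] q [ 0.2207  0.6268 -0.5253  2.2868  1.6224  1.1313  0.3852] F [-0.4784 -0.4853 -5.3553] w 0.524
  dcm [-1.3541  2.7239  5.1855] ddeg [-0.0668  0.2866  0.0508] | 0.3
lid corners z [0.0341 0.0346 0.0449] lid ctr [ 0.5273 -0.2266  0.0665]
```

View pics/g.png

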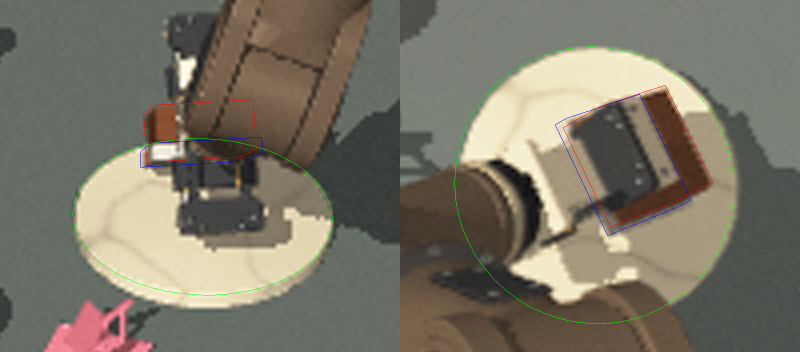

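Call:
move_arm(
  series=[
    [0, 0, -0.4, 0, 0, 0],
    [0, 0, -0.4, 0, 0, 0],
    [0, 0, -0.2, 0, 0, 0],
    [0, 0, -0.1, 0, 0, 0],
    [0, 0, -0.1, 0, 0, 0],
    [0, 0, 0, 0, 0, 0],
  ],
)

```text
clock: 16.3
position: [0.5246, -0.2219, 0.0893]
ee_rot: [-0.579, 2.627, -1.224]
force: [-0.3, -0.1, -5.3]
width: 0.522
```

Call:
move_arm(
  series=[
    [0, 0, -0.1, 0, 0, 0],
    [0, 0, -0.1, 0, 0, 0],
    [0, 0, 0, 0, 0, 0],
  ],
)

```text
clock: 16.6
position: [0.5246, -0.222, 0.0874]
ee_rot: [-0.579, 2.627, -1.224]
force: [0.7, 0.6, -5.7]
width: 0.522
```

Call:
move_arm(
  series=[
    [0, 0, -0.1, 0, 0, 0],
    [0, 0, -0.1, 0, 0, 0],
    [0, 0, 0, 0, 0, 0],
  ],
)

```text
clock: 16.9
position: [0.5247, -0.222, 0.0855]
ee_rot: [-0.579, 2.626, -1.225]
force: [0.3, 0.2, -4.5]
width: 0.523
```

Call:
move_arm(
  series=[
    [0, 0, -0.1, 0, 0, 0],
    [0, 0, 0, 0, 0, 0],
  ],
)

```text
clock: 17.1
position: [0.5248, -0.2221, 0.0851]
ee_rot: [-0.578, 2.625, -1.226]
force: [-3.1, 2.1, 3.9]
width: 0.522
```

Call:
move_arm(
  series=[
    [0, 0, -0.1, 0, 0, 0],
    [0, 0, 0, 0, 0, 0],
  ],
)

```text
clock: 17.3
position: [0.5249, -0.2221, 0.0848]
ee_rot: [-0.578, 2.624, -1.227]
force: [-5.9, 4.7, 11.6]
width: 0.518
```

Run:
```python
from look import *
to(SL+[0,0,.12]-.025*Rp[:,2],Rp)
s=monitor.observe(); B,bo=boxpose(s); Rc=R.from_rotvec(s['ee_rot']).as_matrix()
print('lid low',np.sort((fit.boxc(-.048,.052,-.05,.05,.034,.048)@B.T+bo)[:,2])[:2],'tip outer z (w=52)',(s['position']+.019*Rc[:,2]+.045*Rc[:,1])[2],'body',(s['position']-.047*Rc[:,2]+.095*Rc[:,1]),s['ft_torque'])
```

```text
t 17.3 pos [ 0.5249 -0.2221  0.0848] q [ 0.2125  0.669  -0.5176  2.2925  1.6567  1.1467  0.337 ] F [-5.9148  4.6647 11.6222] w 0.518
  dcm [-1.3464  2.7475  6.9255] ddeg [0.065  0.3138 0.043 ] | 0.3
lid low [0.0169 0.0173] tip outer z (w=52) 0.038082712406967846 body [ 0.4841 -0.1342  0.0419] [-0.06    0.3337 -0.6094]
```

Contact found: the wrist force swung from −5.3 to about +11 N. Backing off slightly and easing the grip open.

Call:
move_arm(
  series=[
    [0, 0, 0.1, 0, 0, 0],
    [0, 0, 0, 0, 0, 0],
  ],
)

```text
clock: 17.5
position: [0.5249, -0.2222, 0.085]
ee_rot: [-0.578, 2.626, -1.226]
force: [-2.6, 2.1, 3.5]
width: 0.522
```

Call:
move_arm(
  series=[
    [0, 0, 0, 0, 0, 0],
    [0, 0, 0, 0, 0, 0],
    [0, 0, 0, 0, 0, 0],
  ],
  force=10,
)

```text
clock: 17.8
position: [0.5248, -0.2222, 0.0849]
ee_rot: [-0.578, 2.626, -1.226]
force: [-3.4, 2.4, 5.6]
width: 0.519
```

Call:
move_arm(
  series=[
    [0, 0, 0, 0, 0, 0],
    [0, 0, 0, 0, 0, 0],
    [0, 0, 0, 0, 0, 0],
  ],
  grip=0.55,
)

```text
clock: 18.1
position: [0.5247, -0.2218, 0.0842]
ee_rot: [-0.579, 2.627, -1.224]
force: [-0.6, -0.8, -0.7]
width: 0.549
```

```bash
python3 -c "
from look import *
to(SL+[0,0,.12]-.025*Rp[:,2],Rp); look('pics/h.png',.05)"
```

```text
t 18.1 pos [ 0.5247 -0.2218  0.0842] q [ 0.2133  0.6684 -0.5175  2.2919  1.655   1.1431  0.3398] F [-0.6183 -0.7844 -0.7055] w 0.549
  dcm [-1.3272  2.7137  6.988 ] ddeg [-0.0918  0.1909  0.0361] | 0.2
lid corners z [0.0161 0.0165 0.0268] lid ctr [ 0.527  -0.2265  0.0484]
```

View pics/h.png

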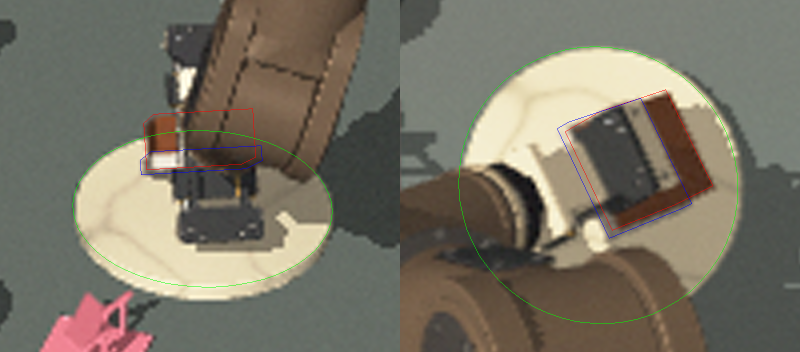

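Released onto the lower finger: the box is unmoved in the top tile (660,95)–(715,185), and the wrist force is about 0. Opening a little more, then drawing the finger out level and slightly downward.

Call:
move_arm(
  series=[
    [0, 0, 0, 0, 0, 0],
    [0, 0, 0, 0, 0, 0],
    [-0.13, 0.27, -0.05, 0, 0, 0],
    [-0.13, 0.27, -0.05, 0, 0, 0],
    [-0.13, 0.27, -0.05, 0, 0, 0],
    [-0.13, 0.27, -0.05, 0, 0, 0],
    [-0.13, 0.27, -0.05, 0, 0, 0],
    [-0.13, 0.27, -0.05, 0, 0, 0],
  ],
  grip=0.62,
)

```text
clock: 19.0
position: [0.5167, -0.2054, 0.0814]
ee_rot: [-0.579, 2.627, -1.224]
force: [-0.8, -0.1, -2.2]
width: 0.619
```

```bash
python3 -c "
from look import *
s=monitor.observe(); Rc=R.from_rotvec(s['ee_rot']).as_matrix(); w=s['width']*.046+.019
print(s['clock'],s['force'],s['position'],s['width'],'tip outer',(s['position']+.019*Rc[:,2]+w*Rc[:,1]),'body',(s['position']-.047*Rc[:,2]+.095*Rc[:,1]))
look('pics/i.png',.05,False)"
```

```text
19.0 [-0.801  -0.1133 -2.168 ] [ 0.5167 -0.2054  0.0814] 0.618895324748019 tip outer [ 0.5101 -0.1909  0.0328] body [ 0.4759 -0.1174  0.0388]
lid corners z [0.0133 0.0137 0.0241] lid ctr [ 0.5191 -0.2102  0.0456]
```

View pics/i.png

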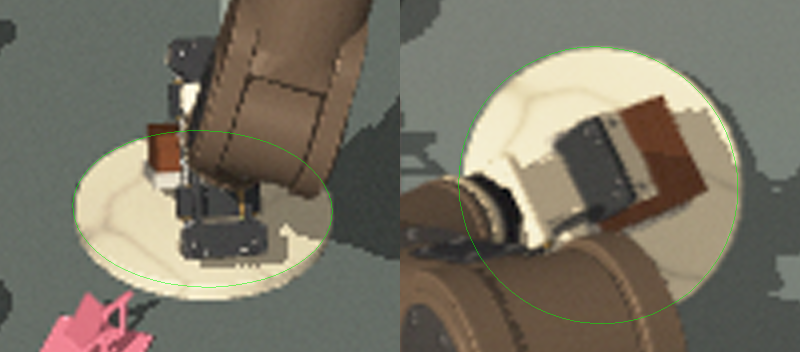

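Call:
move_arm(
  series=[
    [-0.13, 0.27, -0.06, 0, 0, 0],
    [-0.13, 0.27, -0.06, 0, 0, 0],
    [-0.13, 0.27, -0.06, 0, 0, 0],
    [-0.13, 0.27, -0.06, 0, 0, 0],
    [-0.13, 0.27, -0.06, 0, 0, 0],
    [-0.13, 0.27, -0.06, 0, 0, 0],
    [0, 0, 0, 0, 0, 0],
  ],
  grip=0.66,
)

```text
clock: 19.8
position: [0.5089, -0.189, 0.0776]
ee_rot: [-0.58, 2.627, -1.224]
force: [-0.4, 2.0, -1.0]
width: 0.657
```

```bash
python3 -c "
from look import *
s=monitor.observe(); Rc=R.from_rotvec(s['ee_rot']).as_matrix(); w=s['width']*.046
print(s['clock'],s['force'],s['position'],s['width'],'tip outer',(s['position']+.019*Rc[:,2]+(w+.019)*Rc[:,1]),'inner',(s['position']+.019*Rc[:,2]+w*Rc[:,1]),'body',(s['position']-.047*Rc[:,2]+.095*Rc[:,1]))
look('pics/j.png',.05,False)"
```

```text
19.8 [-0.3696  2.0248 -1.0216] [ 0.5089 -0.189   0.0776] 0.6565699561944073 tip outer [ 0.5018 -0.1734  0.0277] inner [ 0.507  -0.1845  0.0423] body [ 0.468  -0.101   0.0351]
lid corners z [0.0096 0.0099 0.0203] lid ctr [ 0.5112 -0.1937  0.0419]
```

View pics/j.png

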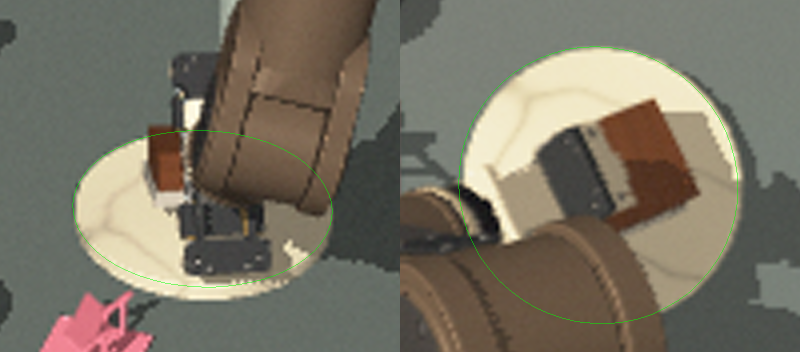

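Call:
move_arm(
  series=[
    [-0.06, 0.13, -0.16, 0, 0, 0],
    [-0.06, 0.13, -0.16, 0, 0, 0],
    [-0.06, 0.13, -0.16, 0, 0, 0],
    [-0.06, 0.13, -0.12, 0, 0, 0],
    [-0.1, 0.2, 0, 0, 0, 0],
    [-0.1, 0.2, 0, 0, 0, 0],
    [0, 0, 0, 0, 0, 0],
  ],
)

```text
clock: 20.6
position: [0.5045, -0.1799, 0.0718]
ee_rot: [-0.58, 2.627, -1.224]
force: [-1.1, 0.3, -0.6]
width: 0.658
```

Call:
move_arm(
  series=[
    [-0.13, 0.27, 0, 0, 0, 0],
    [-0.13, 0.27, 0, 0, 0, 0],
    [-0.13, 0.27, 0, 0, 0, 0],
    [0, 0, 0, 0, 0, 0],
    [0, 0, 0, 0, 0, 0],
  ],
)

```text
clock: 21.1
position: [0.5008, -0.1722, 0.072]
ee_rot: [-0.579, 2.626, -1.225]
force: [-0.7, -0.5, 0.1]
width: 0.656
```

```bash
python3 -c "
from look import *
s=monitor.observe(); Rc=R.from_rotvec(s['ee_rot']).as_matrix(); w=s['width']*.046
print(s['clock'],s['force'],s['position'],s['width'],'tip outer',(s['position']+.019*Rc[:,2]+(w+.019)*Rc[:,1]),'inner',(s['position']+.019*Rc[:,2]+w*Rc[:,1]),'body',(s['position']-.047*Rc[:,2]+.095*Rc[:,1]))"
```

```text
21.1 [-0.7078 -0.4577  0.142 ] [ 0.5008 -0.1722  0.072 ] 0.6560092933778462 tip outer [ 0.4938 -0.1567  0.0221] inner [ 0.4989 -0.1678  0.0366] body [ 0.46   -0.0842  0.0293]
```

Call:
move_arm(
  series=[
    [-0.17, 0.36, 0, 0, 0, 0],
    [-0.17, 0.36, 0, 0, 0, 0],
    [-0.17, 0.36, 0, 0, 0, 0],
    [-0.17, 0.36, 0.1, 0, 0, 0],
    [-0.21, 0.45, 0.2, 0, 0, 0],
    [-0.4, 0.8, 0.8, 0, 0, 0],
    [-0.6, 1.2, 1.5, 0, 0, 0],
    [-0.6, 1.2, 2, 0, 0, 0],
  ],
)

```text
clock: 21.9
position: [0.4751, -0.1208, 0.1178]
ee_rot: [-0.58, 2.628, -1.224]
force: [1.3, 2.0, 1.1]
width: 0.663
```

Call:
move_arm(
  series=[
    [-0.6, 1.2, 3, 0, 0, 0],
    [-0.6, 1.2, 3, 0, 0, 0],
    [-0.6, 1.2, 3, 0, 0, 0],
    [-0.6, 1.2, 3, 0, 0, 0],
    [-0.6, 1.2, 3, 0, 0, 0],
    [-0.6, 2, 0, 0, 0, 0],
    [-0.6, 2, 0, 0, 0, 0],
    [0, 0, 0, 0, 0, 0],
  ],
)

```text
clock: 22.7
position: [0.4336, -0.0186, 0.2682]
ee_rot: [-0.582, 2.625, -1.221]
force: [-0.5, -0.4, 0.5]
width: 0.66
```

Run:
```python
from look import *
print(monitor.observe()['clock'],monitor.observe()['position'],monitor.observe()['force'])
look('pics/k.png',.04,False)
d=cam('top')
for n in('side','top'):
    d=cam(n)
    for th,z in(('box',.066),('lid',.03)):
        for r in outline_of(n,th)[:2]:
            c=max(cv2.findContours(r['mask'].astype(np.uint8),0,1)[0],key=len)[:,0]
            P=np.array([onz(d,q,z)[:2] for q in c]); print(n,th,round(r['p'],2),r['rect'],cv2.minAreaRect((P*1000).astype(np.float32)))
```

```text
22.7 [ 0.4336 -0.0186  0.2682] [-0.5037 -0.445   0.459 ]
lid corners z [0.2    0.2005 0.2107] lid ctr [ 0.436  -0.0233  0.2324]
side box 0.94 [330.9, 168.7, 21.2, 21.6] ((532.9390869140625, -184.7569580078125), (59.30055618286133, 128.79714965820312), 18.24978256225586)
side lid 0.52 [333.2, 194.2, 16.1, 0.7] ((518.9885864257812, -158.7406768798828), (47.12583923339844, 11.810661315917969), 19.185659408569336)
side lid 0.22 [326.0, 171.3, 24.1, 18.2] ((547.029541015625, -235.44515991210938), (63.85353088378906, 141.0445556640625), 16.730133056640625)
top box 0.96 [357.2, 214.9, 37.3, 38.6] ((519.1392211914062, -213.1466064453125), (92.17476654052734, 95.79522705078125), 24.660924911499023)
top lid 0.55 [357.2, 230.4, 34.3, 26.8] ((502.2273864746094, -169.98184204101562), (96.06839752197266, 6.937401294708252), 23.381319046020508)
top lid 0.51 [363.1, 218.2, 27.2, 36.9] ((525.4788818359375, -217.67147827148438), (93.8672866821289, 98.4951171875), 23.292272567749023)
```

View pics/k.png

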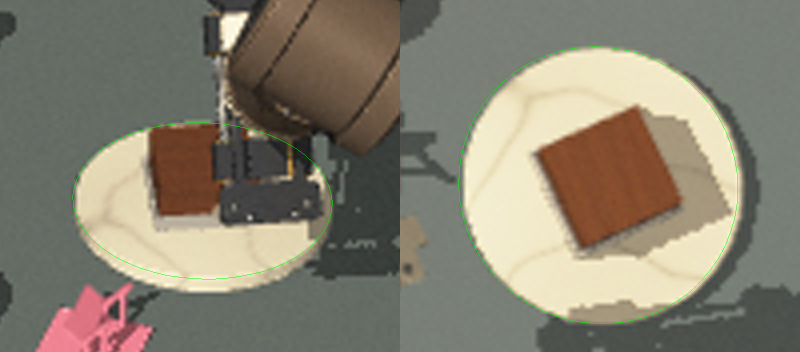

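The box stands flat with its underside up. In the top tile its centre is at about (610,177), close to the slab circle's centre, and the fingers are clear of it. Handing in.

```bash
python3 -c "
from h import *
print(workorder.sign_off())"
```

```text
the job is handed in; nothing more can be done
None
```

I turned the closed box over with the lid pinched at 20–22 N, stood it on its lid on the slab, let go and handed the job in. The clock read about 23 s of the 64 s allowed. No verdict was reported.

**Placing:** I touched the far lid edge down at a 40° slant and eased the grip. The lower finger was then drawn out level, and the box settled flat.

**Last checks:**
- The top camera puts the box centre at about (0.519, −0.213) m, 1–2 mm from the measured slab centre.
- In that picture the underside is a clean 92 x 96 mm square, so the box is flat. The fingers were well clear, and the wrist force was about zero.
- During the touchdown the wrist force rose to about 12 N, which means a contact force of roughly 17 N, well under the 80 N limit. I did not measure the lid–slab force directly, including when the box settled.
- I saw no cube get out. The wrist load stayed at 5–5.7 N through the turn-over, which matches the full weight.

**Disagreed or not checked:**
- In the side view the gripper partly hid the box, so the networks' outlines of the box and lid there were unusable. The top view and the side picture judged by eye settled it.
- I kept clear of the decanter, the shaker and the dish, but did not measure their positions again at the end.

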